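# Stack and chock two steel columns on the V-cradle

## Task

Lift the two steel columns out of the sloped draining stand, each straight out of its U brackets with both ends together, and stack them on the V-cradle: the one with flanged ends goes in the V saddles first, is chocked by standing the bridge chock over its middle, then the plain one is laid in the V on the bridge's back and chocked by standing the cap chock (the one with the rib handle) over its middle. Everything must be centred over the cradle, in line with it, with both chocks standing flat on their feet, and let go; leave the rest of the bench as it stands.

Things in the scene. Friction and masses are not known exactly. Their poses are not given: they have to be found in the camera images.
- flanged: flanged steel column: round bar 34 mm in diameter, 170 mm long overall, 0.5 kg, each end a round flange 44 mm in diameter, 12 thick. Origin at mid-length on its axis, x along the axis, ends alike. Starts in either lane of the stand, inclined 30 degrees.
- plain: plain steel column: round bar 34 mm in diameter, 170 mm long, no flanges, 0.4 kg. Origin at mid-length on its axis, x along the axis, ends alike. Starts in the stand's other lane, inclined 30 degrees.
- bridge: bridge chock: white plastic arch on two feet, 0.3 kg, 50 mm long (x), 86 wide (y). Origin: centre of underside, z up. Tunnel along x, 46 mm wide, 46 high, between 20 mm thick legs. Flat roof top at z = 62 mm (the cap's feet stand there); on it along x a V saddle 25 mm wide, 50 long, edges at 75 mm, seats a column with axis at z = 88 mm. Grip: across its 50 mm at mid-width, above the tunnel.
- cap: cap chock: white plastic arch on two feet, 0.22 kg, 40 mm long (x), 86 wide (y). Origin: centre of underside, z up. Tunnel along x, 46 mm wide, 46 high, between 20 mm thick legs. Flat roof top at z = 58 mm; on it an upright rib handle 16 mm thick (x), 56 wide (y), from z = 58 to 94 mm. Finally its feet stand on the bridge's roof, tunnel along x, 62 mm above the bridge's feet.
- cradle: V-cradle, fixed, ahead or to the left: aluminium plate 130 (x) x 110 (y) x 20 mm with two white V saddles (25 mm wide, 20 long, edges 33 mm above the bench) at x = -42 and 42. Origin: centre of underside on the bench, z up. A column in both saddles runs along x over y = 0, axis 46 mm above the bench. The bridge's feet stand on the bare plate at z = 20 mm beside the column, tunnel along x.
- stand: draining stand, fixed: white board 200 x 190 mm sloping 30 deg, high at +x (towards the robot), 150 mm high loaded. Origin on the bench under its middle, z up. Two lanes, y = +-45 mm, each of two U brackets open square to the board, 100 mm apart, 12 thick, 9 above the column's axis. Columns start at x -16, z 92 mm, low end against a ledge, axis 32 mm off the board; space between brackets is free.
- reagent: bystander, not to be disturbed: amber reagent bottle, 60 mm across, 160 mm tall; origin at the centre of its underside
- jar: bystander, not to be disturbed: white plastic jar with screw cap, 60 mm across, 85 mm tall; origin at the centre of its underside
- slidebox: bystander, not to be disturbed: black slide box, 90 x 70 x 34 mm; origin at the centre of its underside
- beaker: bystander, not to be disturbed: glass beaker, 64 mm across, 85 mm tall; origin at the centre of its underside
- roll: bystander, not to be disturbed: upright paper roll, 96 mm across, 150 mm tall; origin at the centre of its underside
- tiprack: bystander, not to be disturbed: closed pipette tip box with blue lid, 120 x 85 x 62 mm; origin at the centre of its underside
- spatula: bystander, not to be disturbed: steel spatula lying on the bench, 170 mm long; origin at the centre of its underside
Mind the look-alikes: they are no part of the job. Leave any turquoise look-alike of the flanged alone.

How it is judged:
On the way, in this order (a step that is already met when the one before it is completed fails the run):
1. the flanged column lies in both V saddles of the cradle, let go (x of flanged in the frame of cradle between -0.025 and 0.025 m and y of flanged in the frame of cradle between -0.005 and 0.005 m and z of flanged in the frame of cradle between 0.041 and 0.051 m and angle between the x axis of flanged and the x axis of cradle, either way round below 0.08 rad and contact force between the fingers and flanged below 0.2 N and linear speed of flanged below 0.03 m/s), for 0.2 s.
2. the bridge chock stands on the cradle over it, let go (x of flanged in the frame of cradle between -0.025 and 0.025 m and y of flanged in the frame of cradle between -0.005 and 0.005 m and z of flanged in the frame of cradle between 0.041 and 0.051 m and angle between the x axis of flanged and the x axis of cradle, either way round below 0.08 rad and x of bridge in the frame of cradle between -0.025 and 0.025 m and y of bridge in the frame of cradle between -0.01 and 0.01 m and z of bridge in the frame of cradle between 0.016 and 0.024 m and angle between the x axis of bridge and the x axis of cradle, either way round below 0.16 rad and contact force between the fingers and bridge below 0.2 N and linear speed of bridge below 0.03 m/s), for 0.2 s.
3. the plain column lies in the V on the bridge chock, let go (x of bridge in the frame of cradle between -0.025 and 0.025 m and y of bridge in the frame of cradle between -0.01 and 0.01 m and z of bridge in the frame of cradle between 0.016 and 0.024 m and angle between the x axis of bridge and the x axis of cradle, either way round below 0.16 rad and x of plain in the frame of bridge between -0.025 and 0.025 m and y of plain in the frame of bridge between -0.005 and 0.005 m and z of plain in the frame of bridge between 0.083 and 0.093 m and angle between the x axis of plain and the x axis of bridge, either way round below 0.1 rad and contact force between the fingers and plain below 0.2 N and linear speed of plain below 0.03 m/s), for 0.2 s.
4. the cap chock stands on the bridge chock over the plain column, let go (x of plain in the frame of bridge between -0.025 and 0.025 m and y of plain in the frame of bridge between -0.005 and 0.005 m and z of plain in the frame of bridge between 0.083 and 0.093 m and angle between the x axis of plain and the x axis of bridge, either way round below 0.1 rad and x of cap in the frame of bridge between -0.02 and 0.02 m and y of cap in the frame of bridge between -0.01 and 0.01 m and z of cap in the frame of bridge between 0.058 and 0.066 m and angle between the x axis of cap and the x axis of bridge, either way round below 0.2 rad and contact force between the fingers and cap below 0.2 N and linear speed of cap below 0.03 m/s), for 0.2 s.
At the end, for the whole second after the job is handed in: flanged column in the cradle's saddles, bridge chock flat on the plate over it, plain column in the bridge's V, cap chock flat on the bridge over it; each within 25 mm along (cap 20), columns 5 mm and chocks 10 mm across, 5 mm in height, turned under 5 degrees (chocks 9); at rest, let go (x of flanged in the frame of cradle between -0.025 and 0.025 m and y of flanged in the frame of cradle between -0.005 and 0.005 m and z of flanged in the frame of cradle between 0.041 and 0.051 m and angle between the x axis of flanged and the x axis of cradle, either way round below 0.08 rad and x of bridge in the frame of cradle between -0.025 and 0.025 m and y of bridge in the frame of cradle between -0.01 and 0.01 m and z of bridge in the frame of cradle between 0.016 and 0.024 m and angle between the x axis of bridge and the x axis of cradle, either way round below 0.16 rad and x of plain in the frame of bridge between -0.025 and 0.025 m and y of plain in the frame of bridge between -0.005 and 0.005 m and z of plain in the frame of bridge between 0.083 and 0.093 m and angle between the x axis of plain and the x axis of bridge, either way round below 0.1 rad and x of cap in the frame of bridge between -0.02 and 0.02 m and y of cap in the frame of bridge between -0.01 and 0.01 m and z of cap in the frame of bridge between 0.058 and 0.066 m and angle between the x axis of cap and the x axis of bridge, either way round below 0.2 rad and linear speed of each of flanged, plain, bridge, cap below 0.03 m/s); the robot touches nothing.
It fails at once if the flanged column is levered out of its brackets by one end (turned more than about 0.3 rad from the slope before its middle has moved 30 mm) (distance of flanged from where it was at the start of the episode below 0.03 m and (angle between the x axis of flanged and the x axis of stand, either way round below 0.22 rad or angle between the x axis of flanged and the x axis of stand, either way round above 0.83 rad)).
It fails at once if the plain column is levered out of its brackets by one end (same measure) (distance of plain from where it was at the start of the episode below 0.03 m and (angle between the x axis of plain and the x axis of stand, either way round below 0.22 rad or angle between the x axis of plain and the x axis of stand, either way round above 0.83 rad)).
It fails at once if another thing on the bench is shifted more than 30 mm or tipped (distance of any of reagent, jar, slidebox, beaker, roll, tiprack, spatula from where it was at the start of the episode above 0.03 m or angle between any of reagent, jar, slidebox, beaker, roll, tiprack's own z axis and vertical above 0.5 rad).
It also fails if it takes over 72 s, if anything falls off the work surface, if the arm or the gripper's body presses on something with over 40 N, if the wrist force passes 120 N, or if a joint passes its speed limit or range.

## Robot

A 7-joint arm with a two-finger parallel gripper is mounted at the origin on the work surface. World frame = base frame: x ahead of the robot, y to its left, z up, the work surface at z = 0. Lengths are in m, angles in rad, forces in N, time in s.
With the tool pointing down it reaches from about 0.4 to 0.925 m from the base axis. Payload 5.6 kg.
Tool frame: the origin (TCP) lies between the finger pads; the fingertips stand 14 mm ahead of it and the grasp point (between the pads) lies 5 mm behind it (env.finger_overhang is the distance from the TCP to the fingertips, in m); x points along the fingers, y is the direction in which the jaws open and shut, and the axes are right-handed (so a half turn about x gives the same grasp; the last joint's range is limited). The gripper opens to 85 mm and grips with 20 to 120 N. Pads are 22 mm wide; open, the fingers measure 114 mm over their backs; the gripper's body (76 mm by 85 mm) begins 54 mm behind the grasp point. The pads swing forward as they close: fully open they stand 13 mm farther back than shut.
Start: joints at [1.187, 0.468, -0.012, 1.603, 0.006, 1.071, -0.056], TCP at [0.217, -0.613, 0.216] pointing down, gripper open.
Joint ranges: [-2.53, 2.53], [-0.31, 2.02], [-1.57, 1.55], [0.28, 2.44], [-1.29, 4.43], [0.15, 1.84], [-2.92, 2.92]. Speed limits (rad/s): [2.57, 2.57, 3.14, 3.14, 3.14, 3.14, 3.14].

## Interface

Orientations are given as [roll, pitch, yaw] about the fixed x, y, z axes, in that order (R = Rz(yaw) Ry(pitch) Rx(roll)).
In Python, from workcell import env gives the robot as it stands. The module is installed in compiled form; this text tells all that it offers.
- The arm moves only by the tool send_rows, never from a script. Its argument "moves" is a list of rows, each a list of 3 entries, a list of its own where there are three numbers: the shift along the tool's x, y, z in mm, then the turn about the tool's x in degrees, then the finger opening in mm, from 0 to 85.4. A call has 1 to 20 rows; each row shifts and turns the commanded pose from where the row before left it, along the tool's axes as they then stand; what a row does not reach is not made up. A row lasts 1/8 s, in which the tool goes at most 62.5 mm and 10.7 degrees, less where a joint would pass 70% of its speed; a pose out of reach is approached as far as the arm can. A call with a gripper value outside its range is refused whole. The fingers move at their own pace and stop on an object; "grip_force" is the grip in N (left out, the last holds). Time passes only in rows, so rows that do not move let the fingers close. It gives the time, the measured TCP pose, the force and the opening at its end, in the units of the state.
- env.observe(): the state, without advancing time (a new reading comes with each control period).
- env.capture(name): name is "scene" or "top" or "wrist"; returns a dict with "frame" (420x560x3 uint8, red, green, blue), "z_map" (420x560 float32, m along the optical axis (not along the pixel's ray), 0 where there is no reading), "mtx" (3x3 intrinsics, pixels), "dist_coeffs" ([k1, k2, p1, p2, k3] as OpenCV has them; the pictures are not rectified), "R" (3x3) and "t" (3): a world point X has camera coordinates R X + t. Camera axes: x right, y down, z forward; pixel columns grow to the right and rows downward; lengths in m; the calibration is good to about 2 mm. A picture is of the moment at which its call begins.
- env.sign_off(): hands the job in, once; it reports no verdict.
The state is a dict: "t": time; "q": joint angles; "dq": joint speeds; "joint_torque": joint torques, N m; "tcp_pos": TCP position; "tcp_rot": TCP orientation; "ft_force": force on the tool from outside, world axes, zero at the start; "wrist_torque": the same for the moment, N m; "grip_width": finger opening in m.
Only numpy, scipy, OpenCV 4.12 (cv2) and the standard library are available. Lean on these libraries where they do the work, as an engineer would, in place of code of your own. Each camera call takes 0.05 s, during which the arm holds its last target. There are 200 camera calls.

## Working session

There is one attempt and no reset: what is moved stays moved. The work goes in short steps, Python scripts to look and compute and a tool call to move; the robot and the scene stay as the last step left them, time stands still between calls to the robot, and variables do not carry over. Pictures are saved under pics/ and viewed, about 8 in all and at most 12, crops included, and the job is handed in when it is done.

Besides the shell and the picture viewer there is one more tool, called after "Request:" as name(argument=value, ...) on one line, values as JSON. send_rows: Moves the arm, as the interface text tells. Its arguments: {"type":"object","properties":{"moves":{"type":"array","items":{"type":"array"}},"grip_force":{"type":"number"}},"required":["moves"]}

```bash
ls; mkdir -p pics; python3 - <<'E'
from workcell import env
import cv2,numpy as np
print(env.observe())
for n in ["scene","top"]:
    c=env.capture(n)
    cv2.imwrite(f"pics/{n}0.png",cv2.resize(c["frame"][:,:,::-1],(784,588),interpolation=cv2.INTER_CUBIC))
    np.savez(f"{n}0.npz",**c)
    print(n,c["mtx"],c["dist_coeffs"],c["R"],c["t"])
E
```

```text
pics
{'t': 0.0, 'q': array([ 1.18700272,  0.46838136, -0.01161833,  1.60361666,  0.00600861,
        1.07140204, -0.0562814 ]), 'dq': array([-2.37650237e-04,  8.18754358e-05,  9.45151336e-04, -1.55337205e-03,
       -6.45300591e-04, -1.46910126e-03,  1.41837758e-03]), 'joint_torque': array([-1.19166107e-04, -5.32384729e+01,  2.19946343e-02, -2.51302618e+01,
        1.14548748e-02,  7.95555592e-03,  4.55937624e-06]), 'tcp_pos': array([ 0.21699846, -0.61209021,  0.21463853]), 'tcp_rot': array([-1.50054878,  1.56902347,  1.98181005]), 'ft_force': array([ 0.73311791, -0.49648883,  0.27584923]), 'wrist_torque': array([ 0.04331949,  0.00746495, -0.00017037]), 'grip_width': 0.08529292526953648}
scene [[441.7869698    0.         280.16902288]
 [  0.         441.7869698  212.81514325]
 [  0.           0.           1.        ]] [-0.07834702  0.          0.          0.          0.        ] [[-0.35650882  0.9342638   0.00725277]
 [ 0.7603578   0.29464095 -0.57882876]
 [-0.54291572 -0.20084286 -0.81541687]] [ 0.22078702 -0.35358767  1.77820606]
top [[414.82894536   0.         280.30456431]
 [  0.         414.82894536 203.14132794]
 [  0.           0.           1.        ]] [-0.06853352  0.          0.          0.          0.        ] [[ 1.48782570e-02 -9.99884633e-01  3.05921711e-03]
 [-9.82356753e-01 -1.51877430e-02 -1.86398880e-01]
 [ 1.86423838e-01 -2.31952157e-04 -9.82469388e-01]] [-0.03832315  0.58935811  1.1408006 ]
```

View pics/scene0.png

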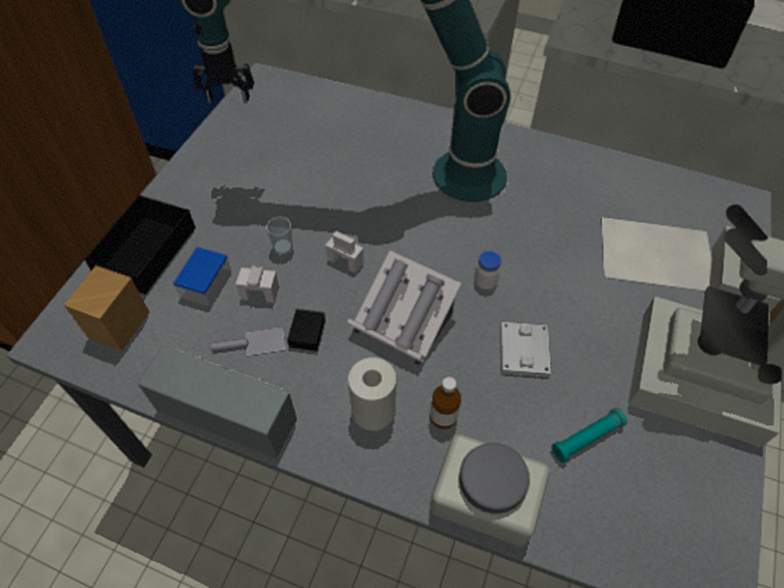

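View pics/top0.png

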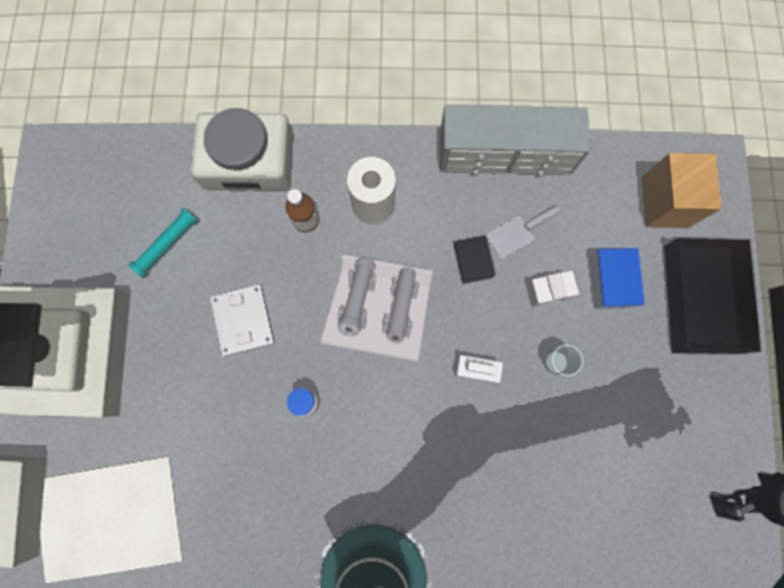

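Top view: the cradle is at (240,320), the stand at (378,308), the bridge at (555,287), and the cap at (480,368). The turquoise decoy is at (163,243). Next I'll measure with depth.

```bash
cat > h.py <<'E'
import numpy as np,cv2
def cloud(c):
    h,w=c["z_map"].shape
    u,v=np.meshgrid(np.arange(w),np.arange(h))
    p=cv2.undistortPoints(np.stack([u,v],-1).reshape(-1,1,2).astype(np.float64),c["mtx"],c["dist_coeffs"]).reshape(h,w,2)
    z=c["z_map"].astype(float)
    P=np.dstack([p*z[...,None],z])
    W=(P-c["t"])@c["R"]
    W[z<=0]=np.nan
    return W
def rect(pts):
    # centre, long side, short side, yaw of the long side (deg)
    (cx,cy),(w,h),a=cv2.minAreaRect((pts*1000).astype(np.float32))
    if w<h: w,h,a=h,w,a+90
    return [round(float(x),1) for x in (cx,cy,w,h,(a+90)%180-90)]
E
python3 - <<'E'
import numpy as np,cv2
from h import *
c=dict(np.load("top0.npz"));W=cloud(c)
s=1/1.4
def box(x0,y0,x1,y1): 
    A=W[int(y0*s):int(y1*s),int(x0*s):int(x1*s)].reshape(-1,3); return A[np.isfinite(A[:,0])]
for n,b,zr in [("cradle",(195,270,290,370),(.014,.027)),("saddles",(195,270,290,370),(.028,.05)),
   ("stand",(310,240,445,375),(.012,.3)),("bridge",(520,258,590,315),(.05,.2)),("bridgetop",(520,258,590,315),(.068,.2)),
   ("cap",(445,345,515,395),(.045,.07)),("rib",(445,345,515,395),(.08,.2)),
   ("reagent",(270,180,330,240),(.02,.3)),("roll",(340,150,405,230),(.1,.3)),("jar",(280,380,325,425),(.02,.3)),("slide",(450,230,498,285),(.02,.3)),("tip",(590,240,650,312),(.03,.3)),("beaker",(540,335,590,385),(.02,.3))]:
    A=box(*b);A=A[(A[:,2]>zr[0])&(A[:,2]<zr[1])]
    print(n,len(A),rect(A[:,:2]),"z",np.round(np.percentile(A[:,2],[2,50,98]),4),np.round(A.mean(0),4))
f=c["frame"][:,:,::-1]
a=cv2.resize(f[165:265,215:315],(590,590),interpolation=cv2.INTER_CUBIC)
cv2.imwrite("pics/stand.png",a)
# board plane fit
A=box(310,240,445,375);
import itertools
best=(0,)
r=np.random.default_rng(0);B=A[A[:,2]>.01]
for _ in range(2000):
    q=B[r.choice(len(B),3,False)];n=np.cross(q[1]-q[0],q[2]-q[0]);l=np.linalg.norm(n)
    if l<1e-5: continue
    n/=l;n*=np.sign(n[2]);i=abs((B-q[0])@n)<.003
    if i.sum()>best[0] and n[2]>.6: best=(i.sum(),n,i)
_,n,i=best;m=B[i].mean(0);n=np.linalg.svd(B[i]-m)[2][2];n*=np.sign(n[2])
print("plane",best[0],n,np.degrees(np.arccos(n[2])),"downhill yaw",np.degrees(np.arctan2(n[1],n[0])),m)
d=(B-m)@n
for t in (.03,.04):
    H=B[d>t]; print(t,len(H),np.percentile(d,[50,90,98]))
np.save("standpts.npy",B);np.savez("plane.npz",n=n,m=m)
E
```

```text
cradle 1441 [517.3, 288.9, 128.5, 109.2, 16.0] z [0.0154 0.0203 0.0255] [0.5164 0.2879 0.0203]
saddles 114 [517.5, 289.5, 101.2, 28.4, 16.1] z [0.0281 0.0317 0.0371] [0.5189 0.2906 0.0318]
stand 4380 [542.0, -1.7, 193.3, 190.9, -9.6] z [0.0258 0.087  0.1452] [ 0.5377 -0.0024  0.0849]
bridge 552 [588.8, -363.9, 88.6, 51.3, -77.1] z [0.0525 0.0632 0.0765] [ 0.5872 -0.3615  0.0647]
bridgetop 154 [588.8, -363.6, 49.7, 30.2, 13.5] z [0.0686 0.0723 0.0773] [ 0.589  -0.3639  0.0727]
cap 301 [421.9, -207.3, 86.3, 40.4, 80.6] z [0.0522 0.058  0.0634] [ 0.4202 -0.205   0.0582]
rib 125 [421.8, -207.2, 56.3, 16.1, 80.4] z [0.0828 0.0938 0.098 ] [ 0.4212 -0.2068  0.0936]
reagent 635 [769.1, 183.4, 129.4, 60.1, 35.0] z [0.0236 0.1011 0.162 ] [0.7444 0.1692 0.0938]
roll 1022 [780.7, 16.2, 95.6, 95.1, 46.9] z [0.104  0.1493 0.1542] [0.7759 0.0155 0.1436]
jar 401 [350.7, 145.1, 58.0, 54.5, 2.3] z [0.0336 0.0843 0.0892] [0.3514 0.1431 0.0777]
slide 728 [654.0, -203.7, 90.8, 71.9, 12.1] z [0.0255 0.0338 0.0389] [ 0.6529 -0.2029  0.0334]
tip 1311 [614.8, -503.8, 121.0, 91.2, 2.7] z [0.0349 0.0614 0.0664] [ 0.6127 -0.5     0.06  ]
beaker 355 [438.2, -376.4, 64.2, 61.0, 89.9] z [0.0241 0.0662 0.0888] [ 0.4397 -0.381   0.063 ]
plane 2001 [ 0.48906837 -0.08217289  0.86836613] 29.730674772863843 downhill yaw -9.537706844181217 [5.15202975e-01 6.44504892e-05 7.69778681e-02]
0.03 1633 [0.00318351 0.04754775 0.05069209]
0.04 1225 [0.00318351 0.04754775 0.05069209]
```

View pics/stand.png

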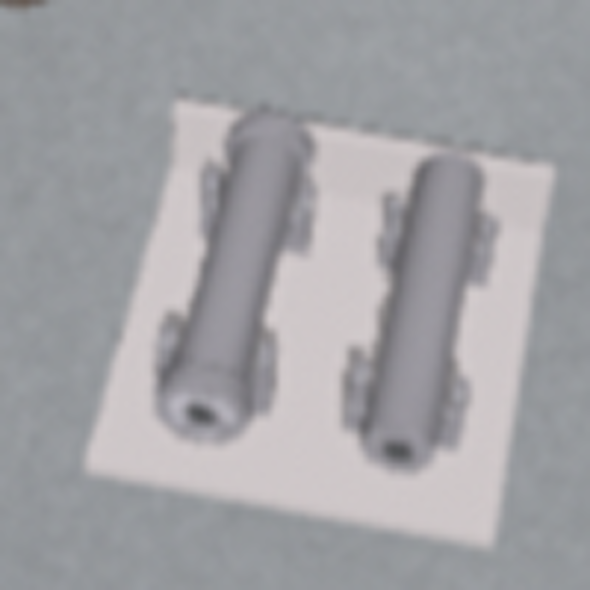

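The left lane (large end ring at (200,405)) holds the flanged column, and the right lane holds the plain one. Now I'll fit the column axes and write a helper that works out moves.

```bash
cat >> h.py <<'E'
from scipy.spatial.transform import Rotation as Ro
def plan(s,target,jaw_deg=None):
    """tool-frame shift (mm) and turn (deg) to bring TCP to target (m) with the jaw line at jaw_deg (mod 180)"""
    R=Ro.from_euler('xyz',s["tcp_rot"]).as_matrix()
    jaw=np.degrees(np.arctan2(R[1,1],R[0,1]))
    d=R.T@(np.array(target)-s["tcp_pos"])*1000
    # tool x points down: a positive turn about it lowers world yaw
    t=None if jaw_deg is None else -((jaw_deg-jaw+90)%180-90)
    print("tcp",np.round(s["tcp_pos"]*1000,1),"jaw",round(jaw,1),"tilt",np.round(np.degrees(np.arccos(-R[2,0])),2),"q7",round(s["q"][6],2),"shift",np.round(d,1),"turn",t and round(t,1))
    if t is not None:
        R2=R@Ro.from_euler('x',t,degrees=True).as_matrix()
        print("  shift if turned first",np.round(R2.T@(np.array(target)-s["tcp_pos"])*1000,1))
E
python3 - <<'E'
from h import *
from workcell import env
B=np.load("standpts.npy");p=np.load("plane.npz");n,m=p["n"],p["m"]
d=(B-m)@n
for nm,sel in (("flanged",B[:,1]>0.0),("plain",B[:,1]<=0.0)):
    for lo,hi in ((.042,.0515),(.046,.0515)):
        H=B[sel&(d>lo)&(d<hi)];c=H.mean(0);v=np.linalg.svd(H-c)[2][0];v*=np.sign(v[0])
        u=(H-c)@v; mid=c+v*(np.percentile(u,1)+np.percentile(u,99))/2
        ax=mid-n*((mid-m)@n-.032)
        print(nm,len(H),"yaw",np.degrees(np.arctan2(v[1],v[0])),"incl",np.degrees(np.arcsin(v[2])),"len",np.ptp(np.percentile(u,[1,99])),"axis mid",ax)
plan(env.observe(),[.54,.04,.22],80.5)
E
```

```text
flanged 476 yaw -8.4224194544862 incl -29.955259426055083 len 0.1751978618424352 axis mid [0.56134768 0.04030974 0.09164813]
flanged 297 yaw -10.231590409053814 incl -29.857739639162574 len 0.1669830002227567 axis mid [0.55816242 0.04060506 0.09347003]
plain 507 yaw -8.225947706832251 incl -30.262850909071428 len 0.17746400944624924 axis mid [ 0.54737687 -0.04803278  0.09115677]
plain 292 yaw -9.716359796823498 incl -29.838810935984213 len 0.16804025971475006 axis mid [ 0.54305707 -0.04767294  0.09362376]
tcp [ 217.  -612.1  214.7] jaw -70.5 tilt 0.09 q7 -0.06 shift [  -4.5 -506.7 -522.3] turn 29.0
  shift if turned first [  -4.5 -696.5 -210.9]
```

Request:
send_rows(moves=[[[0, 0, 0], 9.7, 60], [[0, 0, 0], 9.7, 60], [[0, 0, 0], 9.6, 60], [[0, -49.7, -15.1], 0, 60], [[0, -49.7, -15.1], 0, 60], [[0, -49.7, -15.1], 0, 60], [[0, -49.7, -15.1], 0, 60], [[0, -49.7, -15.1], 0, 60], [[0, -49.7, -15.1], 0, 60], [[0, -49.7, -15.1], 0, 60], [[0, -49.7, -15.1], 0, 60], [[0, -49.7, -15.1], 0, 60], [[0, -49.7, -15.1], 0, 60], [[0, -49.7, -15.1], 0, 60], [[0, -49.7, -15.1], 0, 60], [[0, -49.7, -15.1], 0, 60], [[0, -49.7, -15.1], 0, 60], [[0, 0, 0], 0, 60], [[0, 0, 0], 0, 60]], grip_force=40)

```text
t: 2.48
tcp_pos: [0.5397, 0.0382, 0.215]
tcp_rot: [0.621, 1.569, -2.686]
ft_force: [-0.6, -0.6, -0.1]
grip_width: 0.0597
```

```bash
python3 - <<'E'
from h import *
from workcell import env
s=env.observe();plan(s,[.560,.0405,.0905],80.5);print(s["q"],s["grip_width"])
c=env.capture("wrist");cv2.imwrite("pics/w1.png",c["frame"][:,:,::-1])
np.savez("w1.npz",**c);W=cloud(c);R=Ro.from_euler('xyz',s["tcp_rot"]).as_matrix();print("cam pos",-c["R"].T@c["t"],R)
# column tops: above board plane
p=np.load("plane.npz");n,m=p["n"],p["m"];B=W.reshape(-1,3);B=B[np.isfinite(B[:,0])];d=(B-m)@n
r=abs(B[:,0]-.55)<.12
for nm,k in (("fl",(B[:,1]>-.01)&(B[:,1]<.1)),("pl",(B[:,1]<-.01)&(B[:,1]>-.1))):
    H=B[k&r&(d>.044)&(d<.0515)]
    if len(H)<50: print(nm,len(H));continue
    c0=H.mean(0);v=np.linalg.svd(H-c0)[2][0];v*=np.sign(v[0]);u=(H-c0)@v;mid=c0+v*(np.percentile(u,1)+np.percentile(u,99))/2
    print(nm,len(H),np.degrees(np.arctan2(v[1],v[0])),np.degrees(np.arcsin(v[2])),np.ptp(np.percentile(u,[1,99])),mid-n*((mid-m)@n-.032))
E
```

```text
tcp [539.7  38.2 215. ] jaw -99.5 tilt 0.09 q7 -1.97 shift [124.4  -5.7 -19.8] turn 0.0
  shift if turned first [124.4  -5.7 -19.8]
[ 0.12596669  0.31023586 -0.31200135  1.85399145  0.11244155  0.9959463
 -1.96971643] 0.05973678550977185
cam pos [0.60425213 0.02844286 0.37266147] [[-1.47939883e-03 -1.64673114e-01 -9.86347087e-01]
 [-7.25679812e-04 -9.86347730e-01  1.64674309e-01]
 [-9.99998642e-01  9.59391150e-04  1.33970172e-03]]
fl 4743 -9.58422708232573 -29.866554065688792 0.16535337928400357 [0.5603881  0.04198319 0.09234693]
pl 4545 -9.253021635190928 -29.917763211059196 0.16515643369420574 [ 0.54651857 -0.04598473  0.09183397]
```

View pics/w1.png

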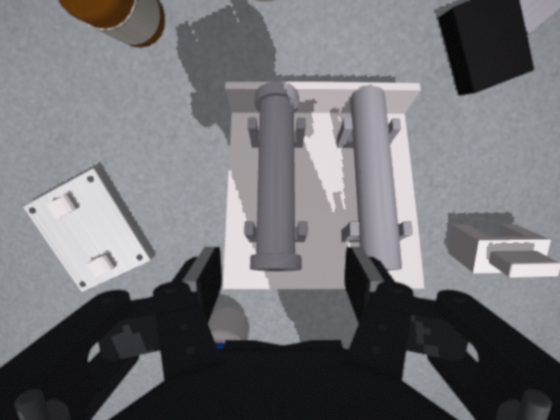

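The wrist view confirms it: the flanged column is at (277,180) with rings on both ends, and the plain one is at (376,180). Descending between the brackets to grip.

Request:
send_rows(moves=[[[0, -6.7, -19.6], 0, 60], [[25, 0, 0], 0, 60], [[25, 0, 0], 0, 60], [[25, 0, 0], 0, 60], [[20, 0, 0], 0, 60], [[15, 0, 0], 0, 60], [[14.5, 0, 0], 0, 60], [[0, 0, 0], 0, 60], [[0, 0, 0], 0, 20], [[0, 0, 0], 0, 20], [[0, 0, 0], 0, 20], [[0, 0, 0], 0, 20], [[0, 0, 0], 0, 20]], grip_force=40)

```text
t: 4.15
tcp_pos: [0.5635, 0.0422, 0.0934]
tcp_rot: [-2.974, 1.565, 0.002]
ft_force: [2.6, -0.9, 6.7]
grip_width: 0.0201
```

```bash
python3 - <<'E'
from h import *
from workcell import env
s=env.observe();plan(s,s["tcp_pos"]+np.load("plane.npz")["n"]*.06,80.5);print(s["grip_width"],s["ft_force"])
E
```

```text
tcp [563.5  42.2  93.4] jaw -99.5 tilt 0.35 q7 -2.03 shift [-51.9  -0.  -30.1] turn 0.0
  shift if turned first [-51.9  -0.  -30.1]
0.020081656580362612 [ 2.5885402  -0.90116116  6.66023476]
```

```bash
python3 - <<'E'
from h import *
from workcell import env
a=env.capture("wrist");b=env.capture("scene");np.savez("s2.npz",**b)
f=cv2.resize(b["frame"][170:270,230:340],(484,440),interpolation=cv2.INTER_CUBIC)
g=cv2.resize(a["frame"],(313,235))
im=np.zeros((440,797,3),np.uint8);im[:,:484]=f;im[:235,484:]=g
cv2.imwrite("pics/c2.png",im[:,:,::-1])
E
```

```text
(no output)
```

View pics/c2.png

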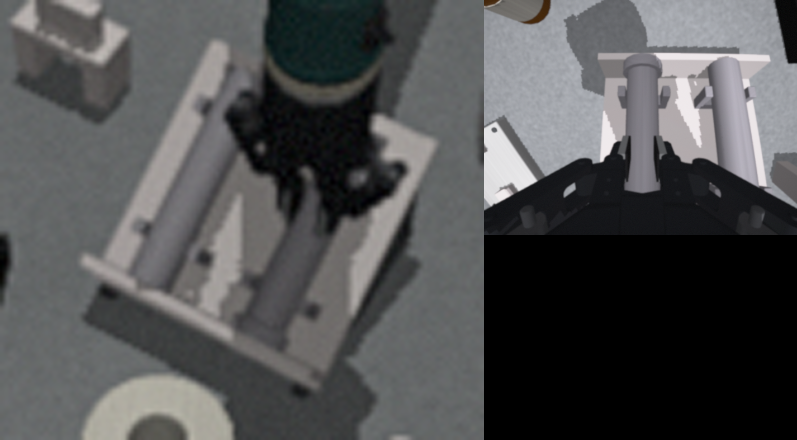

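Both fingers straddle the column, but the reading of 20 mm is odd for a 34 mm bar. I'll close fully and test-lift a little along the board's normal.

Request:
send_rows(moves=[[[0, 0, 0], 0, 0], [[0, 0, 0], 0, 0], [[0, 0, 0], 0, 0]], grip_force=40)

```text
t: 4.62
tcp_pos: [0.5682, 0.0423, 0.0962]
tcp_rot: [-2.926, 1.555, 0.05]
ft_force: [6.8, -1.5, 15.4]
grip_width: -0.0001
```

```bash
python3 - <<'E'
from h import *
from workcell import env
s=env.observe();print(s["grip_width"],s["ft_force"],s["tcp_pos"])
a=env.capture("wrist");W=cloud(a)
# fingers in wrist view: heights/positions in tool frame near TCP
R=Ro.from_euler('xyz',s["tcp_rot"]).as_matrix();B=W.reshape(-1,3);B=B[np.isfinite(B[:,0])];T=(B-s["tcp_pos"])@R*1000
k=(abs(T[:,2])<30)&(abs(T[:,1])<45)&(T[:,0]>-60)&(T[:,0]<25)
T=T[k]
for x in range(-50,20,10):
    q=T[(T[:,0]>=x)&(T[:,0]<x+10)];print(x,len(q),np.round(np.histogram(q[:,1],bins=np.arange(-45,46,6))[0]))
cv2.imwrite("pics/c3.png",cv2.resize(a["frame"][230:420,180:400][:,:,::-1],(660,570),interpolation=cv2.INTER_CUBIC))
E
```

```text
-5.547753090835297e-05 [ 6.7587431  -1.45101211 15.35622615] [0.56820936 0.04226543 0.09619335]
-50 538 [  0   0   0   0   0  73 139 164 110  52   0   0   0   0   0]
-40 599 [  0   0   0   0   0 129 123 135 126  86   0   0   0   0   0]
-30 462 [  0   0   0   0   0  83  97 135  97  50   0   0   0   0   0]
-20 7 [0 0 0 0 0 0 5 2 0 0 0 0 0 0 0]
-10 1230 [  0   0   0   0   5 207 257 307 283 166   5   0   0   0   0]
0 1715 [  0   0   0   0 103 333 309 268 319 343  40   0   0   0   0]
10 327 [  0   0   0   0  87  86   0   0   1 118  35   0   0   0   0]
```

View pics/c3.png

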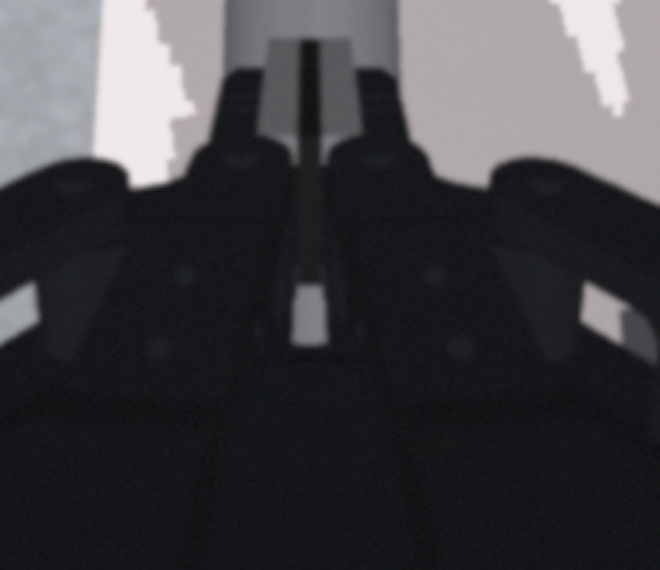

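```bash
python3 - <<'E'
from h import *
from workcell import env
p=np.load("plane.npz");n,m=p["n"],p["m"]
s=env.observe();R=Ro.from_euler('xyz',s["tcp_rot"]).as_matrix();print(R[:,0])
for nm in ("wrist","top","scene"):
    c=env.capture(nm);W=cloud(c);B=W.reshape(-1,3);B=B[np.isfinite(B[:,0])];d=(B-m)@n
    if nm=="wrist":
        for u,v in ((272,250),(297,250),(284,268),(262,268),(265,240),(283,200),(283,180),(283,228)): print((u,v),np.round(W[v,u]*1000,1),"d",round(float((W[v,u]-m)@n*1000),1),"tool",np.round((W[v,u]-s["tcp_pos"])@R*1000,1))
    k=(abs(B[:,0]-.55)<.13)&(B[:,1]>-.01)&(B[:,1]<.1)&(d<.0515)&(d>.044);H=B[k];H=H[(H[:,0]>.575)]
    if len(H)<30: print(nm,len(H));continue
    c0=H.mean(0);v=np.linalg.svd(H-c0)[2][0];v*=np.sign(v[0]);print(nm,len(H),np.degrees(np.arctan2(v[1],v[0])),np.degrees(np.arcsin(v[2])),"top dist",np.percentile(d[k],95),"xmax",np.percentile(H[:,0],99),c0)
E
```

```text
[ 1.60361175e-02  7.90704215e-04 -9.99871101e-01]
(272, 250) [579.5  46.  125.3] d 69.7 tool [-29.   -5.7 -11. ]
(297, 250) [577.2  35.  124.2] d 68.5 tool [-27.9   5.6 -10.5]
(284, 268) [578.5  40.7 143.9] d 85.7 tool [-47.6  -0.4 -11.2]
(262, 268) [576.1  50.5 135.4] d 76.4 tool [-39.1  -9.6  -7.1]
(265, 240) [575.9  51.4 100.2] d 45.7 tool [ -3.9 -10.3  -6.2]
(283, 200) [594.   38.7  92. ] d 48.4 tool [  4.6  -0.7 -26. ]
(283, 180) [603.9  37.1  86.2] d 48.3 tool [ 10.5  -0.7 -35.9]
(283, 228) [580.6  40.9  99.1] d 47.8 tool [ -2.7  -0.7 -12.5]
wrist 5192 -9.994345131680463 -29.124985849410255 top dist 0.0496349470753905 xmax 0.6424422307641176 [0.60652213 0.0362818  0.08344281]
top 0
scene 177 0.2962416796751576 -30.225914179108138 top dist 0.05111374624225276 xmax 0.6496386297481325 [0.61058262 0.0381432  0.08144634]
```

```bash
python3 - <<'E'
from h import *
from workcell import env
print(env.finger_overhang,[a for a in dir(env) if a[0]!='_'])
s=env.observe();R=Ro.from_euler('xyz',s["tcp_rot"]).as_matrix()
c=env.capture("wrist");W=cloud(c)
for v in range(236,282,2): print(v,[np.round((W[v,u]-s["tcp_pos"])@R*1000,0).tolist() for u in (265,272,297,303)])
w=dict(np.load("w1.npz"));W1=cloud(w)
# open fingers in w1: left pad near (212,265), right (355,265)
R1=Ro.from_euler('xyz',[0.621,1.569,-2.686]).as_matrix();t1=np.array([.5397,.0382,.215])
for v in range(244,320,6): print(v,[np.round((W1[v,u]-t1)@R1*1000,0).tolist() for u in (200,212,218,350,362,375)])
E
```

```text
0.014 ['Unreachable', 'capture', 'finger_overhang', 'observe', 'sign_off']
236 [[-3.0, -10.0, -8.0], [-5.0, -6.0, -9.0], [-3.0, 7.0, -8.0], [-1.0, 10.0, -8.0]]
238 [[-3.0, -10.0, -7.0], [-6.0, -6.0, -8.0], [-5.0, 7.0, -8.0], [-2.0, 10.0, -7.0]]
240 [[-3.0, -10.0, -6.0], [-6.0, -6.0, -7.0], [-6.0, 7.0, -7.0], [-3.0, 10.0, -6.0]]
242 [[-5.0, -10.0, -5.0], [-6.0, -6.0, -6.0], [-7.0, 7.0, -6.0], [-3.0, 10.0, -5.0]]
244 [[-5.0, -10.0, -4.0], [-21.0, -6.0, -11.0], [-6.0, 7.0, -5.0], [-5.0, 10.0, -4.0]]
246 [[-5.0, -10.0, -3.0], [-25.0, -6.0, -11.0], [-7.0, 7.0, -4.0], [-4.0, 10.0, -3.0]]
248 [[-5.0, -10.0, -2.0], [nan, nan, nan], [-7.0, 7.0, -3.0], [-6.0, 10.0, -2.0]]
250 [[-7.0, -10.0, -2.0], [-30.0, -6.0, -11.0], [-29.0, 6.0, -11.0], [-5.0, 10.0, -1.0]]
252 [[-21.0, -9.0, -7.0], [-31.0, -6.0, -11.0], [-32.0, 5.0, -11.0], [-22.0, 9.0, -7.0]]
254 [[-24.0, -9.0, -7.0], [-32.0, -6.0, -10.0], [-34.0, 5.0, -11.0], [-23.0, 9.0, -7.0]]
256 [[-26.0, -9.0, -7.0], [-36.0, -5.0, -11.0], [nan, nan, nan], [-26.0, 9.0, -7.0]]
258 [[-28.0, -9.0, -7.0], [-38.0, -5.0, -11.0], [-37.0, 5.0, -11.0], [-28.0, 
[... 2056 characters left out ...]
, [-58.0, 33.0, -9.0]]
292 [[-57.0, -31.0, -6.0], [-42.0, -31.0, 3.0], [-31.0, -31.0, 9.0], [-35.0, 29.0, 7.0], [-53.0, 29.0, -4.0], [-67.0, 30.0, -12.0]]
298 [[-58.0, -31.0, -4.0], [-42.0, -31.0, 6.0], [217.0, -90.0, 164.0], [-36.0, 29.0, 9.0], [-54.0, 29.0, -2.0], [-71.0, 29.0, -12.0]]
304 [[-81.0, -24.0, -16.0], [-44.0, -31.0, 7.0], [215.0, -90.0, 172.0], [215.0, 92.0, 171.0], [-54.0, 29.0, 1.0], [-74.0, 28.0, -12.0]]
310 [[-85.0, -23.0, -17.0], [-45.0, -31.0, 9.0], [208.0, -89.0, 176.0], [215.0, 92.0, 181.0], [-55.0, 29.0, 3.0], [-86.0, 24.0, -18.0]]
316 [[-88.0, -22.0, -17.0], [200.0, -95.0, 180.0], [193.0, -86.0, 175.0], [217.0, 93.0, 192.0], [-87.0, 20.0, -17.0], [-87.0, 23.0, -17.0]]
```

The wrist depth shows the fingertips about 20 mm behind the reported TCP, not 14 mm ahead of it. That fits the fingers shutting on top of the column, which hasn't moved. I'll take the tips at tool x ≈ -21 mm (34 mm grip) and regrip lower.

Request:
send_rows(moves=[[[-25, 0, 0], 0, 0], [[0, 0, 0], 0, 60], [[0, 0, 0], 0, 60], [[0, 0, 0], 0, 60], [[0, 0, 0], 0, 60], [[0, 0, 0], 0, 60], [[20, 0, 0], 0, 60], [[20, 0, 0], 0, 60], [[10, 0, 0], 0, 60], [[9, 0, 0], 0, 60], [[0, 0, 0], 0, 60], [[0, 0, 0], 0, 60]], grip_force=40)

```text
t: 6.38
tcp_pos: [0.5612, 0.0423, 0.0576]
tcp_rot: [-2.878, 1.57, 0.098]
ft_force: [0.5, 0.5, -0.7]
grip_width: 0.0602
```

Request:
send_rows(moves=[[[0, 0, 0], 0, 10], [[0, 0, 0], 0, 10], [[0, 0, 0], 0, 10], [[0, 0, 0], 0, 10], [[0, 0, 0], 0, 10]], grip_force=40)

```text
t: 7.0
tcp_pos: [0.5612, 0.0423, 0.0577]
tcp_rot: [-3.034, 1.57, -0.058]
ft_force: [-0.5, -0.9, 6.3]
grip_width: 0.033
```

Gripped at 33 mm. Lifting square to the board.

Request:
send_rows(moves=[[[-4.5, 0, -2.6], 0, 10], [[-8.7, 0, -5], 0, 10], [[-13, 0, -7.5], 0, 10], [[-13, 0, -7.5], 0, 10], [[-13, 0, -7.5], 0, 10], [[-20, 0, 0], 0, 10], [[-30, 0, 0], 0, 10], [[-20, 0, 0], 0, 10], [[0, 0, 0], 0, 10]], grip_force=50)

```text
t: 8.12
tcp_pos: [0.592, 0.0374, 0.1815]
tcp_rot: [-2.928, 1.567, 0.048]
ft_force: [-0.2, 0.1, -4.3]
grip_width: 0.0323
```

```bash
cat >> h.py <<'E'
def held(c,s,lo=-75,hi=5,half=14):
    """axis of a column held in the jaws, from its upper surface seen by camera c (tool frame; tool z along it)"""
    R=Ro.from_euler('xyz',s["tcp_rot"]).as_matrix()
    B=cloud(c).reshape(-1,3);B=B[np.isfinite(B[:,0])];T=(B-s["tcp_pos"])@R*1000
    k=(abs(T[:,1])<half)&(abs(T[:,2])<95)&(abs(T[:,2])>22)&(T[:,0]>lo)&(T[:,0]<hi+60)
    T=T[k];return T
E
python3 - <<'E'
from h import *
from workcell import env
s=env.observe();plan(s,[.517,.289,.20],106);print(s["q"],s["grip_width"],s["ft_force"])
for nm in ("wrist","top"):
    c=env.capture(nm);T=held(c,s)
    for z in range(-95,96,10):
        q=T[(T[:,2]>=z)&(T[:,2]<z+10)]
        if len(q)>5: print(nm,z+5,len(q),np.round(np.percentile(q[:,0],[5,50]),1))
E
```

```text
tcp [592.   37.4 181.5] jaw -99.5 tilt 0.24 q7 -1.98 shift [ -18.8 -235.8  115.3] turn -25.5
  shift if turned first [ -18.8 -262.5    2.6]
[ 0.10991971  0.42997894 -0.29587749  1.76655117  0.14922752  0.96264127
 -1.98189211] 0.03227429865995822 [-0.19088448  0.068047   -4.25392011]
wrist -80 1183 [-15.1 -11.5]
wrist -70 1373 [-15.3 -12.5]
wrist -60 1401 [-20.7 -16.6]
wrist -50 1475 [-26.4 -22.5]
wrist -40 1597 [-32.3 -28.1]
wrist -30 1701 [-38. -34.]
wrist -20 541 [-40.5 -37.9]
```

Request:
send_rows(moves=[[[-10, 0, 0], -8.5, 10], [[-10, 0, 0], -8.5, 10], [[0, 0, 0], -8.5, 10], [[0, -30, 0.5], 0, 10], [[0, -45, 0.5], 0, 10], [[0, -45, 0.5], 0, 10], [[0, -45, 0.5], 0, 10], [[0, -45, 0.5], 0, 10], [[0, -35, 0.5], 0, 10], [[0, -17, 0], 0, 10], [[0, 0, 0], 0, 10], [[0, 0, 0], 0, 10]], grip_force=50)

```text
t: 9.72
tcp_pos: [0.5161, 0.286, 0.1987]
tcp_rot: [1.084, 1.569, -1.781]
ft_force: [-0.1, -0.5, -4.5]
grip_width: 0.0326
```

```bash
python3 - <<'E'
from h import *
from workcell import env
W=cloud(dict(np.load("w1.npz")))[160:295,20:155].reshape(-1,3);W=W[np.isfinite(W[:,0])]
for a,b in ((.014,.027),(.028,.045)):
    A=W[(W[:,2]>a)&(W[:,2]<b)];print(rect(A[:,:2]),np.median(A[:,2]))
s=env.observe();plan(s,[.517,.288,.06],106);print(s["q"],s["ft_force"],s["grip_width"])
c=env.capture("wrist");T=held(c,s)
for z in range(-95,96,10):
    q=T[(T[:,2]>=z)&(T[:,2]<z+10)]
    if len(q)>5: print(z+5,len(q),np.round(np.percentile(q[:,0],[5]),1))
B=cloud(c).reshape(-1,3);B=B[np.isfinite(B[:,0])]
A=B[(B[:,2]>.015)&(B[:,2]<.026)&(np.hypot(B[:,0]-.517,B[:,1]-.289)<.1)];print(len(A),rect(A[:,:2]))
E
```

```text
[517.8, 289.5, 130.4, 112.4, 15.9] 0.01939543424414917
[518.4, 288.4, 104.5, 29.8, 16.4] 0.030524916211043363
tcp [516.1 286.  198.7] jaw -74.1 tilt 0.11 q7 -2.05 shift [138.7  -1.9  -1.5] turn -0.1
  shift if turned first [138.7  -1.9  -1.5]
[-0.20521937  0.43474566 -0.46434771  1.74582636  0.2253594   1.01518144
 -2.04592356] [-0.14273176 -0.52815768 -4.4513999 ] 0.03256112880150878
-90 6 [-9.9]
-80 1233 [-15.3]
-70 1377 [-15.5]
-60 1394 [-21.1]
-50 1478 [-26.6]
-40 1596 [-32.4]
-30 1721 [-38.3]
-20 538 [-40.8]
3029 [518.1, 290.3, 129.9, 110.4, 15.9]
```

Cradle at (517.7, 289.3), yaw 16°. Descending, then levelling the column against the saddles with a light grip.

Request:
send_rows(moves=[[[0, -3, -2.5], 0, 10], [[40, 0, 0], 0, 10], [[40, 0, 0], 0, 10], [[40, 0, 0], 0, 10], [[20, 0, 0], 0, 10], [[5, 0, 0], 0, 10], [[4, 0, 0], 0, 10], [[4, 0, 0], 0, 10], [[4, 0, 0], 0, 10], [[4, 0, 0], 0, 10], [[0, 0, 0], 0, 10]], grip_force=22)

```text
t: 11.15
tcp_pos: [0.5188, 0.2932, 0.0397]
tcp_rot: [-2.845, 1.565, 0.576]
ft_force: [3.1, 2.2, -1.9]
grip_width: 0.0327
```

```bash
cat > t.py <<'E'
from h import *
from workcell import env
s=env.observe();print(np.round(s["tcp_pos"]*1000,1),s["ft_force"],s["wrist_torque"],s["grip_width"])
c=env.capture("wrist");T=held(c,s)
for z in range(-95,96,10):
    q=T[(T[:,2]>=z)&(T[:,2]<z+10)&(T[:,0]<30)]
    if len(q)>5: print(z+5,len(q),np.round(np.percentile(q[:,0],[5]),1))
E
python3 t.py
```

```text
[518.8 293.2  39.7] [ 3.07550387  2.23553674 -1.88145103] [ 0.55483546 -0.80789779  0.07959642] 0.03266019099383111
-90 115 [-17.1]
-80 1444 [-20.6]
-70 1479 [-20.1]
-60 1472 [-25.2]
-50 1566 [-30.1]
-40 1636 [-35.1]
-30 1735 [-39.9]
-20 540 [-42.1]
```

Request:
send_rows(moves=[[[4, 0, 0], 0, 10], [[4, 0, 0], 0, 10], [[4, 0, 0], 0, 10], [[0, 0, 0], 0, 10]])

```text
t: 11.7
tcp_pos: [0.5167, 0.2905, 0.0256]
tcp_rot: [0.822, 1.569, -2.041]
ft_force: [-0.3, -2.7, 2.0]
grip_width: 0.0327
```

```bash
python3 t.py
```

```text
[516.7 290.5  25.6] [-0.26944527 -2.7033101   2.04609382] [-0.59791716 -0.35535932 -0.11932612] 0.03268884000971748
-90 561 [-34.4]
-80 2005 [-36.1]
-70 1758 [-34.1]
-60 1789 [-36.9]
-50 1778 [-39.6]
-40 1788 [-42.3]
-30 1788 [-45.]
-20 537 [-46.4]
```

Request:
send_rows(moves=[[[4, 0, 0], 0, 10], [[4, 0, 0], 0, 10], [[4, 0, 0], 0, 10], [[3, 0, 0], 0, 10], [[0, 0, 0], 0, 10], [[0, 0, 0], 0, 10]])

```text
t: 12.5
tcp_pos: [0.515, 0.2895, 0.0104]
tcp_rot: [0.536, 1.565, -2.327]
ft_force: [-4.4, -5.4, 5.2]
grip_width: 0.0325
```

```bash
python3 t.py
```

```text
[515.  289.5  10.4] [-4.37016697 -5.3833204   5.24308471] [-1.1111913   0.48730128 -0.17345184] 0.032508945470876315
-90 50 [-57.2]
-80 2936 [-57.9]
-70 2611 [-56.8]
-60 2337 [-52.8]
-50 2154 [-52.8]
-40 2011 [-52.7]
-30 1870 [-52.8]
-20 549 [-52.7]
20 17 [-46.4]
```

Level in the saddles. Releasing and backing off.

Request:
send_rows(moves=[[[0, 0, 0], 0, 50], [[0, 0, 0], 0, 50], [[0, 0, 0], 0, 60], [[0, 0, 0], 0, 60], [[-15, 0, 0], 0, 60], [[-40, 0, 0], 0, 60], [[-50, 0, 0], 0, 60], [[-50, 0, 0], 0, 60], [[-20, 0, 0], 0, 60], [[0, 0, 0], 0, 60]])

```text
t: 13.8
tcp_pos: [0.5175, 0.2922, 0.1881]
tcp_rot: [-3.035, 1.567, 0.386]
ft_force: [-0.2, -0.2, -1.5]
grip_width: 0.0602
```

```bash
cat > chk.py <<'E'
# pose of a lying bar by its top band: args camera, zlo, zhi, around x,y, radius
import sys
from h import *
from workcell import env
def bar(c,zl,zh,x,y,r,n="",cra=(.5177,.2893,16)):
    B=cloud(c).reshape(-1,3);B=B[np.isfinite(B[:,0])]
    A=B[(B[:,2]>zl)&(B[:,2]<zh)&(np.hypot(B[:,0]-x,B[:,1]-y)<r)]
    if len(A)<20: print(n,"few",len(A));return
    q=rect(A[:,:2]);a=np.radians(cra[2]);d=np.array(q[:2])/1000-cra[:2];R=np.array([[np.cos(a),np.sin(a)],[-np.sin(a),np.cos(a)]])
    print(n,len(A),q,"in cradle frame mm",np.round(R@d*1000,1),"z med/95",np.round(np.percentile(A[:,2],[50,95])*1000,1))
E
python3 - <<'E'
from chk import *
s=env.observe();plan(s,[.5885,-.3635,.2],13.2);print(s["q"])
for n in ("wrist","top"):
    c=env.capture(n);bar(c,.058,.075,.5177,.2893,.11,n+" flanged");bar(c,.014,.026,.5177,.2893,.11,n+" plate")
E
```

```text
tcp [517.5 292.2 188.1] jaw -74.0 tilt 0.19 q7 -2.06 shift [-12.6 649.8 112.6] turn -87.2
  shift if turned first [-12.6 -80.6 654.6]
[-0.21205979  0.45224185 -0.46728294  1.74841141  0.2381106   0.9937337
 -2.06046986]
wrist flanged 4353 [515.3, 289.4, 169.9, 35.7, 15.4] in cradle frame mm [-2.3  0.8] z med/95 [61.4 66.7]
wrist plate 7933 [518.4, 290.1, 129.2, 110.7, 15.9] in cradle frame mm [0.9 0.6] z med/95 [19.4 20.6]
top flanged 361 [515.6, 287.9, 167.8, 35.6, 16.1] in cradle frame mm [-2.4 -0.8] z med/95 [62.2 68. ]
top plate 811 [517.5, 288.2, 128.0, 108.7, 16.7] in cradle frame mm [-0.5 -1. ] z med/95 [20.1 24. ]
```

Both cameras show the flanged column seated, within 2.5 mm along and 1 mm across. Next is the bridge chock.

Request:
send_rows(moves=[[[0, 0, 0], -9.7, 70], [[0, 0, 0], -9.7, 70], [[0, 0, 0], -9.7, 70], [[0, 0, 0], -9.7, 70], [[0, 0, 0], -9.7, 70], [[0, 0, 0], -9.7, 70], [[0, 0, 0], -9.7, 70], [[0, 0, 0], -9.7, 70], [[0, 0, 0], -9.6, 70], [[0, -7.3, 59.5], 0, 70], [[0, -7.3, 59.5], 0, 70], [[0, -7.3, 59.5], 0, 70], [[0, -7.3, 59.5], 0, 70], [[0, -7.3, 59.5], 0, 70], [[0, -7.3, 59.5], 0, 70], [[0, -7.3, 59.5], 0, 70], [[0, -7.3, 59.5], 0, 70], [[0, -7.3, 59.5], 0, 70], [[0, -7.3, 59.5], 0, 70]])

```text
t: 16.27
tcp_pos: [0.5807, -0.3055, 0.1837]
tcp_rot: [-2.397, 1.567, 2.547]
ft_force: [0.5, -0.7, -0.6]
grip_width: 0.07
```

```bash
python3 - <<'E'
from chk import *
s=env.observe()
c=env.capture("wrist");np.savez("w4.npz",**c)
bar(c,.057,.2,.5888,-.3638,.07,"bridge top+V");bar(c,.067,.2,.5888,-.3638,.06,"V")
c=env.capture("top");bar(c,.057,.2,.5888,-.3638,.07,"bridge top")
plan(s,[.5888,-.3638,.027],13.2);print(s["q"],s["grip_width"])
E
```

```text
bridge top+V 4247 [590.5, -364.0, 87.1, 50.2, -76.6] in cradle frame mm [-110.1 -648.1] z med/95 [62.  74.2]
V 1460 [590.2, -363.0, 50.1, 27.5, 13.2] in cradle frame mm [-110.1 -647. ] z med/95 [72.  75.1]
bridge top 259 [584.1, -344.4, 50.4, 49.6, 13.7] in cradle frame mm [-110.8 -627.5] z med/95 [63.  74.1]
tcp [ 580.7 -305.5  183.7] jaw 13.2 tilt 0.23 q7 0.34 shift [156.5  -5.1  59. ] turn 0.0
  shift if turned first [156.5  -5.   59. ]
[ 0.91187805  0.62598488 -0.70133615  1.57667358  0.43565638  1.10485413
  0.33506015] 0.06995042960420719
```

Request:
send_rows(moves=[[[0, -2, 30], 0, 70], [[0, -2.2, 28.9], 0, 70], [[0, 0, 0], 0, 70], [[40, 0, 0], 0, 70], [[40, 0, 0], 0, 70], [[30, 0, 0], 0, 70], [[25, 0, 0], 0, 70], [[12, 0, 0], 0, 70], [[9, 0, 0], 0, 70], [[0, 0, 0], 0, 70], [[0, 0, 0], 0, 30], [[0, 0, 0], 0, 30], [[0, 0, 0], 0, 30], [[0, 0, 0], 0, 30], [[0, 0, 0], 0, 30]], grip_force=50)

```text
t: 18.25
tcp_pos: [0.5916, -0.3629, 0.0316]
tcp_rot: [0.414, 1.569, -0.926]
ft_force: [-2.1, 0.2, 6.5]
grip_width: 0.0492
```

Bridge gripped at 49 mm. Lifting and carrying it to the cradle.

Request:
send_rows(moves=[[[-10, 0, 0], 0, 30], [[-30, 0, 0], 0, 30], [[-50, 0, 0], 0, 30], [[-50, 0, 0], 0, 30], [[-50, 0, 0], 0, 30], [[0, 0, 0], -2.8, 30], [[0, 0, 0], 0, 30]], grip_force=60)

```text
t: 19.12
tcp_pos: [0.5909, -0.3622, 0.2204]
tcp_rot: [-1.657, 1.571, -2.948]
ft_force: [0.1, -0.7, -3.1]
grip_width: 0.0489
```

```bash
python3 - <<'E'
from chk import *
s=env.observe();plan(s,[.5177,.2893,.22],16);print(s["q"],s["grip_width"],s["ft_force"])
E
```

```text
tcp [ 590.9 -362.2  220.4] jaw 16.0 tilt 0.02 q7 0.47 shift [ 4.000e-01  1.093e+02 -6.465e+02] turn 0.0
  shift if turned first [ 4.000e-01  1.092e+02 -6.465e+02]
[ 0.95349343  0.65178686 -0.70733248  1.44491826  0.43585922  1.20531663
  0.47081188] 0.04888654026518068 [ 0.1013256  -0.74079754 -3.07685349]
```

Request:
send_rows(moves=[[[0, 5, -30], 0, 30], [[0, 9.1, -54], 0, 30], [[0, 9.1, -54], 0, 30], [[0, 9.1, -54], 0, 30], [[0, 9.1, -54], 0, 30], [[0, 9.1, -54], 0, 30], [[0, 9.1, -54], 0, 30], [[0, 9.1, -54], 0, 30], [[0, 9.1, -54], 0, 30], [[0, 9.1, -54], 0, 30], [[0, 9.1, -54], 0, 30], [[0, 9.1, -54], 0, 30], [[0, 4.1, -23], 0, 30], [[0, 0, 0], 0, 30], [[0, 0, 0], 0, 30]])

```text
t: 21.0
tcp_pos: [0.5176, 0.2882, 0.2193]
tcp_rot: [-0.975, 1.569, -2.267]
ft_force: [0.8, -0.6, -2.6]
grip_width: 0.0489
```

```bash
python3 - <<'E'
from chk import *
s=env.observe();plan(s,[.5177,.2893,.22],16);print(s["q"],s["grip_width"],s["ft_force"])
R=Ro.from_euler('xyz',s["tcp_rot"]).as_matrix()
for n in ("wrist","top"):
    c=env.capture(n);bar(c,.058,.075,.5177,.2893,.11,n+" flanged");bar(c,.014,.026,.5177,.2893,.11,n+" plate")
    B=cloud(c).reshape(-1,3);B=B[np.isfinite(B[:,0])];T=(B-s["tcp_pos"])@R*1000
    print(n,[ (z,np.round(np.percentile(q[:,0],[5,50]),1).tolist(),len(q)) for z in range(-55,56,10) for q in [T[(abs(T[:,1])<24)&(abs(T[:,2]-z)<5)&(T[:,0]<60)&(T[:,0]>-60)]] if len(q)>10])
    q=T[(T[:,0]>-40)&(T[:,0]<60)&(abs(T[:,1])<60)&(abs(T[:,2])<60)]
    if len(q)>20: print(np.round([q.min(0),q.max(0)],1))
cv2.imwrite("pics/w5.png",env.capture("wrist")["frame"][:,:,::-1])
E
```

```text
tcp [517.6 288.2 219.3] jaw 15.9 tilt 0.13 q7 -0.63 shift [-0.7  0.4 -1. ] turn -0.1
  shift if turned first [-0.7  0.4 -1. ]
[ 0.05700402  0.51856466 -0.84314363  1.70297692  0.4250231   1.11604832
 -0.63463136] 0.04885788867273042 [ 0.84513785 -0.61756059 -2.56560399]
wrist flanged 1236 [515.7, 289.4, 169.5, 35.7, 15.6] in cradle frame mm [-1.9  0.6] z med/95 [62.6 67.4]
wrist plate 3721 [508.6, 322.9, 130.4, 41.1, 15.9] in cradle frame mm [ 0.5 34.8] z med/95 [19.4 20.7]
wrist [(-45, [-30.8, -16.7], 2364), (-35, [-31.4, -30.3], 2553), (-25, [-31.3, -30.3], 2425), (-15, [-43.8, -31.2], 3775), (-5, [-43.4, -40.4], 1795), (5, [-42.3, -39.2], 2965), (15, [-44.2, -42.7], 1052), (25, [-31.3, -30.3], 1283), (35, [-31.2, -30.2], 982)]
[[-40.  -37.8 -42.6]
 [ 30.4  38.6  38. ]]
top flanged 48 [590.8, 308.7, 37.1, 18.3, 81.2] in cradle frame mm [75.6 -1.5] z med/95 [64.1 70.6]
top plate 494 [527.2, 257.7, 128.0, 44.3, 15.6] in cradle frame mm [  0.4 -33. ] z med/95 [20.  23.8]
top [(15, [-44.1, -33.2], 16), (25, [-32.9, -30.7], 36), (35, [-33.9, -31.0], 68), (45, [-32.9, -10.4], 134)]
[[-35.4 -27.9  11.5]
 [ 30.1  29.9  44.6]]
```

View pics/w5.png

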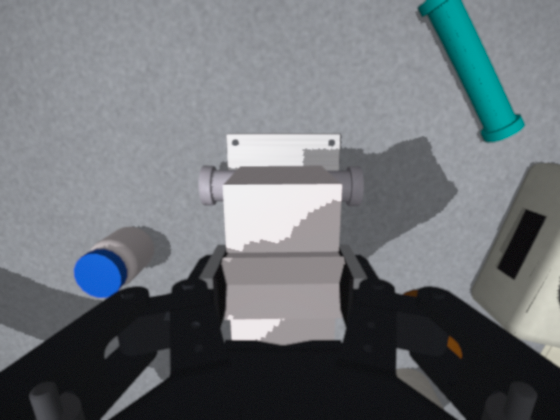

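The picture shows the bridge level in the jaws at (283,250), with the flanged column beneath it at (210–355,185). Lowering.

Request:
send_rows(moves=[[[40, 0, -0.8], 0, 30], [[40, 0, 0], 0, 30], [[35, 0, 0], 0, 30], [[25, 0, 0], 0, 30], [[12, 0, 0], 0, 30], [[8, 0, 0], 0, 30], [[3, 0, 0], 0, 30], [[3, 0, 0], 0, 30], [[2, 0, 0], 0, 30], [[1, 0, 0], 0, 30], [[0, 0, 0], 0, 30]])

```text
t: 22.52
tcp_pos: [0.5175, 0.2905, 0.0517]
tcp_rot: [1.318, 1.57, 0.027]
ft_force: [0.3, -1.1, 0.2]
grip_width: 0.0489
```

Request:
send_rows(moves=[[[1, 0, 0], 0, 30], [[0, 0, 0], 0, 30], [[0, 0, 0], 0, 70], [[0, 0, 0], 0, 70], [[0, 0, 0], 0, 70], [[0, 0, 0], 0, 70], [[-10, 0, 0], 0, 70], [[-40, 0, 0], 0, 70], [[-50, 0, 0], 0, 70], [[-40, 0, 0], 0, 60], [[0, 0, 0], 0, 60]])

```text
t: 23.9
tcp_pos: [0.519, 0.292, 0.1945]
tcp_rot: [1.748, 1.564, 0.457]
ft_force: [-0.3, 0.5, -1.1]
grip_width: 0.06
```

```bash
python3 - <<'E'
from chk import *
s=env.observe();plan(s,[.546,-.047,.19],80.5);print(s["q"],s["grip_width"],s["ft_force"])
for n in ("wrist","top"):
    c=env.capture(n);np.savez(n+"6.npz",**c)
    bar(c,.058,.0735,.5177,.2893,.11,n+" flanged");bar(c,.077,.11,.5177,.2893,.08,n+" bridge roof");bar(c,.087,.11,.5177,.2893,.08,n+" V")
E
```

```text
tcp [519.  292.  194.5] jaw 16.0 tilt 0.42 q7 -0.66 shift [  3.6 -67.7 333.3] turn -64.5
  shift if turned first [   3.6 -329.9   82.5]
[ 0.04186544  0.54512963 -0.8296279   1.72686218  0.45461903  1.06516115
 -0.6593344 ] 0.059962919850097246 [-0.2510664   0.4554988  -1.08012661]
wrist flanged 3020 [512.4, 302.2, 169.7, 60.1, 15.6] in cradle frame mm [-1.5 13.9] z med/95 [61.7 67.1]
wrist bridge roof 5207 [516.8, 289.3, 86.6, 50.0, -73.7] in cradle frame mm [-0.9  0.2] z med/95 [81.9 94.2]
wrist V 1829 [516.6, 289.7, 49.9, 28.4, 15.6] in cradle frame mm [-0.9  0.7] z med/95 [91.9 95. ]
top flanged 173 [550.4, 281.0, 120.5, 40.9, 39.7] in cradle frame mm [ 29.1 -17. ] z med/95 [62.4 70.5]
top bridge roof 143 [523.1, 265.0, 48.4, 36.3, 16.7] in cradle frame mm [ -1.5 -24.8] z med/95 [82.2 92.3]
top V few 11
```

Bridge is flat on the plate (roof at 82 mm), within 1 mm of centre. Back to the stand for the plain column.

Request:
send_rows(moves=[[[0, -9.7, 47.6], 0, 60], [[0, -9.7, 47.6], 0, 60], [[0, -9.7, 47.6], 0, 60], [[0, -9.7, 47.6], 0, 60], [[0, -9.7, 47.6], 0, 60], [[0, -9.7, 47.6], 0, 60], [[0, -9.5, 47.7], 0, 60], [[0, 0, 0], 10.5, 60], [[0, 0, 0], 10.5, 60], [[0, 0, 0], 10.5, 60], [[0, 0, 0], 10.5, 60], [[0, 0, 0], 10.5, 60], [[0, 0, 0], 10.5, 60], [[0, 0, 0], 10.5, 60], [[0, 0, 0], 10.5, 60], [[0, 0, 0], 10.5, 60], [[0, 0, 0], 10.5, 60], [[0, 0, 0], 10.5, 60], [[0, 0, 0], 0, 60]])

```text
t: 26.38
tcp_pos: [0.5434, -0.0486, 0.1891]
tcp_rot: [0.227, 1.568, -3.077]
ft_force: [-0.2, -0.5, -0.1]
grip_width: 0.0599
```

```bash
python3 - <<'E'
from chk import *
s=env.observe();plan(s,[.5465,-.0465,.0575],80.5);print(s["q"],s["grip_width"])
c=env.capture("wrist");B=cloud(c).reshape(-1,3);B=B[np.isfinite(B[:,0])]
p=np.load("plane.npz");n,m=p["n"],p["m"];d=(B-m)@n
H=B[(abs(B[:,0]-.55)<.12)&(B[:,1]<-.01)&(B[:,1]>-.1)&(d>.044)&(d<.0515)]
c0=H.mean(0);v=np.linalg.svd(H-c0)[2][0];v*=np.sign(v[0]);u=(H-c0)@v;mid=c0+v*(np.percentile(u,1)+np.percentile(u,99))/2
print(len(H),np.degrees(np.arctan2(v[1],v[0])),np.degrees(np.arcsin(v[2])),np.ptp(np.percentile(u,[1,99])),mid-n*((mid-m)@n-.032))
E
```

```text
tcp [543.4 -48.6 189.1] jaw -99.4 tilt 0.14 q7 -1.85 shift [131.6  -2.7  -3. ] turn 0.1
  shift if turned first [131.6  -2.7  -3. ]
[ 0.35049842  0.36028669 -0.39564598  1.86325711  0.16759781  0.95293264
 -1.85418385] 0.05989471252339319
5777 -9.607226927569164 -29.867126786225352 0.16573021117638817 [ 0.54546845 -0.04670745  0.09235702]
```

Request:
send_rows(moves=[[[0, -2.5, -2.5], 0, 60], [[30, 0, 0], 0, 60], [[30, 0, 0], 0, 60], [[30, 0, 0], 0, 60], [[20, 0, 0], 0, 60], [[12, 0, 0], 0, 60], [[8, 0, 0], 0, 60], [[0, 0, 0], 0, 60], [[0, 0, 0], 0, 10], [[0, 0, 0], 0, 10], [[0, 0, 0], 0, 10], [[0, 0, 0], 0, 10], [[0, 0, 0], 0, 10]], grip_force=40)

```text
t: 28.05
tcp_pos: [0.548, -0.0469, 0.0611]
tcp_rot: [2.979, 1.569, -0.328]
ft_force: [0.2, -1.3, 5.6]
grip_width: 0.0328
```

Request:
send_rows(moves=[[[-4.5, 0, -2.6], 0, 10], [[-8.7, 0, -5], 0, 10], [[-13, 0, -7.5], 0, 10], [[-13, 0, -7.5], 0, 10], [[-13, 0, -7.5], 0, 10], [[-20, 0, 0], 0, 10], [[-30, 0, 0], 0, 10], [[-10, 0, 0], 0, 10], [[0, 30, 0], 0, 10], [[0, 50, 0], 0, 10], [[0, 50, 0], 0, 10], [[0, 50, 0], 0, 10], [[0, 50, 0], 0, 10], [[0, 32, 0], 0, 10], [[0, 0, 0], 0, 10], [[0, 0, 0], 0, 10]], grip_force=50)

```text
t: 30.05
tcp_pos: [0.5336, -0.309, 0.1719]
tcp_rot: [-0.89, 1.569, 2.087]
ft_force: [-0.0, 0.5, -5.2]
grip_width: 0.0327
```

```bash
python3 t.py; python3 - <<'E'
from h import *
from workcell import env
c=env.capture("wrist");cv2.imwrite("pics/w7.png",c["frame"][:,:,::-1])
E
```

```text
[ 533.6 -309.   171.9] [-0.03040901  0.53764212 -5.240347  ] [ 0.065562   -0.05668264  0.01230141] 0.03268148240630992
-80 484 [-5.]
-70 1197 [-10.4]
-60 1305 [-16.1]
-50 1395 [-21.9]
-40 1484 [-27.7]
-30 1594 [-33.5]
-20 502 [-36.1]
```

View pics/w7.png

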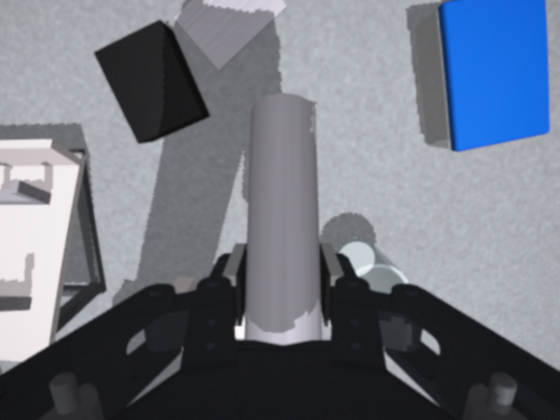

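Column held at 30°, clear of the slide box (150,80) and the beaker (375,270). I'll move 30 mm further from the beaker and level the column on the bare bench.

Request:
send_rows(moves=[[[30, 0, -30], 0, 10], [[45, 0, 0], 0, 10], [[45, 0, 0], 0, 10], [[18, 0, 0], 0, 10], [[6, 0, 0], 0, 10], [[4, 0, 0], 0, 10], [[4, 0, 0], 0, 10], [[4, 0, 0], 0, 10], [[4, 0, 0], 0, 10], [[4, 0, 0], 0, 10], [[0, 0, 0], 0, 10]], grip_force=22)

```text
t: 31.52
tcp_pos: [0.5641, -0.3163, 0.0106]
tcp_rot: [2.522, 1.568, -0.786]
ft_force: [-3.5, 1.1, 2.3]
grip_width: 0.0325
```

```bash
python3 t.py
```

```text
[ 564.1 -316.3   10.6] [-3.48713187  1.10906552  2.2846783 ] [-0.1855135   0.36127206 -0.11865251] 0.032472359474844434
-90 834 [10.1]
-80 1246 [-22.5]
-70 1520 [-25.7]
-60 1585 [-29.1]
-50 1598 [-32.5]
-40 1639 [-35.7]
-30 1647 [-38.9]
-20 500 [-40.5]
```

Request:
send_rows(moves=[[[4, 0, 0], 0, 10], [[4, 0, 0], 0, 10], [[4, 0, 0], 0, 10], [[4, 0, 0], 0, 10], [[4, 0, 0], 0, 10], [[3, 0, 0], 0, 10], [[0, 0, 0], 0, 10]])

```text
t: 32.45
tcp_pos: [0.5633, -0.3147, -0.0143]
tcp_rot: [-0.185, 1.57, 2.792]
ft_force: [-5.5, 0.6, 3.7]
grip_width: 0.0329
```

```bash
python3 t.py
```

```text
[ 563.3 -314.7  -14.3] [-5.45648964  0.62685377  3.70603546] [ 0.16529503  0.67861056 -0.02555056] 0.03288565917443227
-90 928 [-15.]
-80 2053 [-48.]
-70 2237 [-48.]
-60 2131 [-48.]
-50 2006 [-47.9]
-40 1854 [-47.9]
-30 1754 [-47.9]
-20 491 [-47.9]
20 317 [-47.8]
30 40 [-43.6]
```

Level. Gripping firmly, lifting, turning, and carrying it to the bridge.

Request:
send_rows(moves=[[[0, 0, 0], 0, 10], [[-10, 0, 0], 0, 10], [[-40, 0, 0], 0, 10], [[-55, 0, 0], 0, 10], [[-55, 0, 0], 0, 10], [[-50, 0, 0], 0, 10], [[0, 0, 0], -8.5, 10], [[0, 0, 0], -8.5, 10], [[0, 0, 0], -8.4, 10], [[0, 0, 0], 0, 10]], grip_force=60)

```text
t: 33.75
tcp_pos: [0.5634, -0.3146, 0.1952]
tcp_rot: [-2.252, 1.57, 1.166]
ft_force: [-0.4, -0.3, -4.8]
grip_width: 0.0321
```

```bash
python3 t.py; python3 - <<'E'
from chk import *
plan(env.observe(),[.5167,.2895,.195],105.6)
s=env.observe();T=held(env.capture("wrist"),s);T=T[T[:,0]<0];print("end",np.percentile(T[:,2],[.5,1,2]),"q",s["q"])
E
```

```text
[ 563.4 -314.6  195.2] [-0.38576567 -0.28773563 -4.78763414] [-0.0214839   0.0324798  -0.00151577] 0.03207758462571203
-80 2150 [-45.3]
-70 2123 [-45.7]
-60 2081 [-45.9]
-50 1924 [-46.3]
-40 1831 [-46.6]
-30 1723 [-46.9]
-20 503 [-47.]
20 236 [-48.2]
30 21 [-42.6]
tcp [ 563.4 -314.7  195.2] jaw -74.2 tilt 0.03 q7 -1.02 shift [ 5.000e-01 -5.941e+02 -1.193e+02] turn 0.2
  shift if turned first [ 5.000e-01 -5.945e+02 -1.175e+02]
end [-84.25914156 -83.93881205 -83.3794647 ] q [ 0.75060493  0.52060204 -0.4074614   1.61259802  0.22786885  1.05573366
 -1.01685059]
```

Request:
send_rows(moves=[[[0, -25, -5], 0, 10], [[0, -50, -10], 0, 10], [[0, -50, -10], 0, 10], [[0, -50, -10], 0, 10], [[0, -50, -10], 0, 10], [[0, -50, -10], 0, 10], [[0, -50, -10], 0, 10], [[0, -50, -10], 0, 10], [[0, -50, -10], 0, 10], [[0, -50, -10], 0, 10], [[0, -50, -10], 0, 10], [[0, -50, -10], 0, 10], [[0, -19, -4], 0, 10], [[0, 0, 0], 0, 10], [[0, 0, 0], 0, 10]])

```text
t: 35.72
tcp_pos: [0.5149, 0.2875, 0.1952]
tcp_rot: [1.176, 1.569, -1.689]
ft_force: [0.2, -0.2, -5.6]
grip_width: 0.0324
```

```bash
python3 - <<'E'
from chk import *
s=env.observe();plan(s,[.5167,.2893,.077],105.8);print(s["grip_width"],s["ft_force"])
c=env.capture("top");bar(c,.077,.089,.5177,.2893,.08,"bridge roof")
E
```

```text
tcp [514.9 287.5 195.2] jaw -74.2 tilt 0.09 q7 -2.11 shift [118.2  -1.4  -2.3] turn 0.0
  shift if turned first [118.2  -1.4  -2.3]
0.03239610681940116 [ 0.21198468 -0.23736675 -5.55827629]
bridge roof 228 [518.8, 276.0, 58.6, 49.4, -73.7] in cradle frame mm [ -2.6 -13.1] z med/95 [82.4 87.6]
```

Request:
send_rows(moves=[[[30, -1.4, -2.3], 0, 10], [[35, 0, 0], 0, 10], [[25, 0, 0], 0, 10], [[14, 0, 0], 0, 10], [[6, 0, 0], 0, 10], [[2, 0, 0], 0, 10], [[2, 0, 0], 0, 10], [[2, 0, 0], 0, 10], [[1, 0, 0], 0, 10], [[0, 0, 0], 0, 10]], grip_force=25)

```text
t: 37.02
tcp_pos: [0.5167, 0.291, 0.0786]
tcp_rot: [2.938, 1.571, 0.074]
ft_force: [0.3, 0.8, -4.9]
grip_width: 0.032
```

```bash
python3 t.py
```

```text
[516.7 291.   78.6] [ 0.34313815  0.75000385 -4.93679885] [-0.03063931 -0.00459807  0.00804715] 0.03198940578848167
-80 2151 [-45.5]
-70 2143 [-45.8]
-60 2088 [-46.]
-50 1937 [-46.3]
-40 1839 [-46.7]
-30 1718 [-46.9]
-20 511 [-47.]
20 239 [-48.2]
30 17 [-42.7]
```

Request:
send_rows(moves=[[[1, 0, 0], 0, 10], [[1, 0, 0], 0, 10], [[1, 0, 0], 0, 10], [[0, 0, 0], 0, 10]])

```text
t: 37.58
tcp_pos: [0.5178, 0.2913, 0.078]
tcp_rot: [2.933, 1.568, 0.069]
ft_force: [-2.8, -3.1, 13.3]
grip_width: 0.0324
```

```bash
python3 t.py
```

```text
[517.8 291.3  78. ] [-2.79506725 -3.09909305 13.32156018] [-0.70533347  0.65591269 -0.04526035] 0.0323654778138389
-80 2154 [-45.9]
-70 2145 [-46.2]
-60 2101 [-46.4]
-50 1952 [-46.7]
-40 1834 [-47.]
-30 1735 [-47.2]
-20 501 [-47.3]
20 236 [-48.2]
30 20 [-42.8]
```

Seated. Easing off 1.5 mm and releasing.

Request:
send_rows(moves=[[[-1.5, 0, 0], 0, 10], [[0, 0, 0], 0, 10], [[0, 0, 0], 0, 45], [[0, 0, 0], 0, 60], [[0, 0, 0], 0, 60], [[0, 0, 0], 0, 60], [[-15, 0, 0], 0, 60], [[-30, 0, 0], 0, 60], [[-50, 0, 0], 0, 60], [[-35, 0, 0], 0, 60], [[0, 0, 0], 0, 60]])

```text
t: 39.0
tcp_pos: [0.5183, 0.2924, 0.2113]
tcp_rot: [-2.959, 1.563, 0.461]
ft_force: [0.3, 0.4, 0.4]
grip_width: 0.06
```

```bash
python3 - <<'E'
from chk import *
s=env.observe();print(s["ft_force"],s["q"])
for n in ("wrist","top"):
    c=env.capture(n);bar(c,.116,.14,.5177,.2893,.11,n+" plain");bar(c,.077,.088,.5177,.2893,.08,n+" roof");bar(c,.06,.07,.5177,.2893,.11,n+" flanged")
c=env.capture("top");bar(c,.085,.11,.4218,-.2072,.06,"rib")
plan(s,[.4218,-.2072,.19],-9.5)
E
```

```text
[0.26771615 0.40501419 0.37310725] [-0.11632611  0.45227997 -0.59589688  1.72218677  0.28872461  1.04810092
 -2.10215945]
wrist plain 6646 [515.8, 289.5, 170.1, 30.1, 15.9] in cradle frame mm [-1.8  0.7] z med/95 [122.5 124.6]
wrist roof 2609 [517.1, 289.7, 86.1, 50.4, -73.8] in cradle frame mm [-0.5  0.5] z med/95 [81.4 82.5]
wrist flanged 59 [540.9, 297.2, 83.6, 0.5, -73.7] in cradle frame mm [24.5  1.2] z med/95 [66.1 68.5]
top plain 311 [521.4, 289.8, 155.1, 30.0, 17.2] in cradle frame mm [ 3.7 -0.5] z med/95 [122.6 127.1]
top roof 235 [515.7, 286.8, 81.9, 50.9, -73.9] in cradle frame mm [-2.6 -1.9] z med/95 [82.3 85.4]
top flanged 67 [522.2, 264.9, 166.7, 36.6, 16.2] in cradle frame mm [ -2.4 -24.7] z med/95 [62.9 68.3]
rib 121 [421.7, -206.9, 56.2, 15.9, 79.9] in cradle frame mm [-229.1 -450.5] z med/95 [94.5 97.7]
tcp [518.3 292.4 211.3] jaw -74.1 tilt 0.42 q7 -2.1 shift [ 19.1 454.  230. ] turn -64.6
  shift if turned first [ 19.1 -12.8 508.8]
```

Plain column seated level (top at 125), within 2 mm along and 1 mm across. On to the cap.

Request:
send_rows(moves=[[[0, 0, 0], -9.3, 50], [[0, 0, 0], -9.3, 50], [[0, 0, 0], -9.2, 50], [[0, 0, 0], -9.2, 50], [[0, 0, 0], -9.2, 50], [[0, 0, 0], -9.2, 50], [[0, 0, 0], -9.2, 50], [[0, -1.4, 56.5], 0, 50], [[0, -1.4, 56.5], 0, 50], [[0, -1.4, 56.5], 0, 50], [[0, -1.4, 56.5], 0, 50], [[0, -1.4, 56.5], 0, 50], [[0, -1.4, 56.5], 0, 50], [[0, -1.4, 56.5], 0, 50], [[0, -1.4, 40], 0, 50], [[0, 0, 0], 0, 50]])

```text
t: 41.15
tcp_pos: [0.4322, -0.1399, 0.2058]
tcp_rot: [-1.616, 1.568, 2.924]
ft_force: [-0.1, 0.1, -0.6]
grip_width: 0.0497
```

```bash
python3 - <<'E'
from chk import *
s=env.observe()
c=env.capture("wrist");bar(c,.085,.11,.4218,-.2072,.06,"rib");bar(c,.053,.064,.4218,-.2072,.07,"roof")
plan(s,[.4218,-.2070,.046],-9.6);print(s["q"])
E
```

```text
rib 926 [420.8, -205.6, 56.7, 15.5, 80.4] in cradle frame mm [-229.6 -449. ] z med/95 [93.3 94.4]
roof 1856 [421.1, -205.7, 86.4, 40.0, 80.6] in cradle frame mm [-229.3 -449.2] z med/95 [57.4 58.6]
tcp [ 432.2 -139.9  205.8] jaw -9.9 tilt 0.15 q7 -0.15 shift [159.8   1.7  67.9] turn -0.3
  shift if turned first [159.8   1.4  67.9]
[ 0.9938755   0.25956425 -0.85006272  2.02879816  0.23820314  0.95553702
 -0.15109375]
```

Request:
send_rows(moves=[[[0, 0.8, 35], 0, 50], [[0, 0, 32], 0, 50], [[40, 0, 0], 0, 50], [[40, 0, 0], 0, 50], [[35, 0, 0], 0, 50], [[25, 0, 0], 0, 50], [[12, 0, 0], 0, 50], [[8, 0, 0], 0, 50], [[0, 0, 0], 0, 50], [[0, 0, 0], 0, 0], [[0, 0, 0], 0, 0], [[0, 0, 0], 0, 0], [[0, 0, 0], 0, 0], [[0, 0, 0], 0, 0]], grip_force=50)

```text
t: 42.95
tcp_pos: [0.4238, -0.2033, 0.0474]
tcp_rot: [0.499, 1.57, -1.238]
ft_force: [-1.4, 0.2, 5.5]
grip_width: 0.015
```

Request:
send_rows(moves=[[[-10, 0, 0], 0, 0], [[-40, 0, 0], 0, 0], [[-55, 0, 0], 0, 0], [[-55, 0, 0], 0, 0], [[-50, 0, 0], 0, 0], [[0, 0, 0], -8.6, 0], [[0, 0, 0], -8.6, 0], [[0, 0, 0], -8.6, 0], [[0, 0, 0], 0, 0]], grip_force=60)

```text
t: 44.08
tcp_pos: [0.4232, -0.2027, 0.2569]
tcp_rot: [-2.524, 1.57, 2.472]
ft_force: [0.4, -0.4, -2.4]
grip_width: 0.0151
```

```bash
python3 - <<'E'
from chk import *
s=env.observe()
plan(s,[.5169,.2893,.257],16);print(s["q"],s["ft_force"],s["grip_width"])
c=env.capture("wrist");bar(c,s["tcp_pos"][2]-.002,s["tcp_pos"][2]+.02,*s["tcp_pos"][:2],.07,"cap roof",(*s["tcp_pos"][:2],15.9));
R=Ro.from_euler('xyz',s["tcp_rot"]).as_matrix();B=cloud(c).reshape(-1,3);B=B[np.isfinite(B[:,0])];T=(B-s["tcp_pos"])@R*1000
for z in range(-50,51,10):
    q=T[(abs(T[:,1])<19)&(abs(T[:,2]-z)<5)&(T[:,0]<0)&(T[:,0]>-25)]
    if len(q)>5: print(z,len(q),np.round(np.percentile(q[:,0],[10,50]),1))
q=T[(T[:,0]<0)&(T[:,0]>-20)&(abs(T[:,1])<50)&(abs(T[:,2])<60)];print(np.percentile(q[:,1:],[.5,99.5],axis=0))
E
```

```text
tcp [ 423.2 -202.7  256.9] jaw 16.2 tilt 0.03 q7 0.46 shift [ 1.000e-01  2.275e+02 -4.462e+02] turn 0.2
  shift if turned first [ 1.000e-01  2.257e+02 -4.472e+02]
[ 1.20928865  0.23652648 -0.93834763  1.93680983  0.21648947  1.07371956
  0.46334999] [ 0.3839626  -0.37371054 -2.38078622] 0.015083271745765223
cap roof 4564 [424.1, -205.7, 86.8, 40.3, -73.8] in cradle frame mm [ 0.  -3.1] z med/95 [267.  268.5]
-40 1027 [-10.9 -10. ]
-30 1585 [-11.  -10.1]
-20 1027 [-17.6 -10.3]
-10 656 [-22.6 -10.3]
0 41 [-10.9 -10.1]
40 81 [-10.9 -10.1]
50 23 [-10.4  -9.9]
[[-19.90350747 -40.070401  ]
 [ 19.86351342  45.00659606]]
```

Request:
send_rows(moves=[[[0, 13, -25], 0, 0], [[0, 25, -49.5], 0, 0], [[0, 25, -49.5], 0, 0], [[0, 25, -49.5], 0, 0], [[0, 25, -49.5], 0, 0], [[0, 25, -49.5], 0, 0], [[0, 25, -49.5], 0, 0], [[0, 25, -49.5], 0, 0], [[0, 25, -49.5], 0, 0], [[0, 14.5, -28.2], 0, 0], [[0, 0, 0], 0, 0], [[0, 0, 0], 0, 0]])

```text
t: 45.62
tcp_pos: [0.5156, 0.2911, 0.2565]
tcp_rot: [-0.821, 1.569, -2.108]
ft_force: [-0.5, -0.0, -2.2]
grip_width: 0.0154
```

```bash
python3 - <<'E'
from chk import *
s=env.observe();print(s["ft_force"],s["grip_width"])
a=np.radians(16);plan(s,[.5169-.003*np.sin(a),.2894+.003*np.cos(a),.13],16)
c=env.capture("wrist");bar(c,.116,.14,.5177,.2893,.11,"plain")
bar(c,s["tcp_pos"][2]-.002,s["tcp_pos"][2]+.02,*s["tcp_pos"][:2],.07,"cap roof")
cv2.imwrite("pics/w8.png",c["frame"][:,:,::-1])
E
```

```text
[-0.48854761 -0.01542658 -2.24379424] 0.015418860496244809
tcp [515.6 291.1 256.5] jaw 16.2 tilt 0.09 q7 -0.66 shift [126.5   0.9  -1.1] turn 0.2
  shift if turned first [126.5   0.9  -1.1]
plain 2601 [516.4, 289.8, 169.6, 29.5, 16.1] in cradle frame mm [-1.1  0.8] z med/95 [122.5 124.7]
cap roof 4556 [516.5, 288.2, 86.5, 40.2, -73.8] in cradle frame mm [-1.5 -0.7] z med/95 [266.5 267.8]
```

View pics/w8.png

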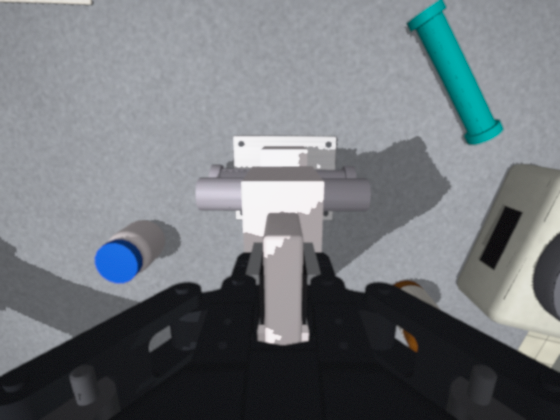

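The cap is held square at (283,250) above the plain column (200–370,193). Lowering it.

Request:
send_rows(moves=[[[30, 0.9, -1.1], 0, 0], [[35, 0, 0], 0, 0], [[30, 0, 0], 0, 0], [[15, 0, 0], 0, 0], [[8, 0, 0], 0, 0], [[4, 0, 0], 0, 0], [[2, 0, 0], 0, 0], [[1, 0, 0], 0, 0], [[1, 0, 0], 0, 0], [[0, 0, 0], 0, 0]])

```text
t: 46.92
tcp_pos: [0.5163, 0.2934, 0.1311]
tcp_rot: [1.382, 1.571, 0.096]
ft_force: [-0.3, 0.9, -1.8]
grip_width: 0.0153
```

Request:
send_rows(moves=[[[1, 0, 0], 0, 0], [[1, 0, 0], 0, 0], [[0, 0, 0], 0, 0]])

```text
t: 47.3
tcp_pos: [0.5163, 0.2935, 0.1295]
tcp_rot: [0.94, 1.57, -0.346]
ft_force: [-1.5, -1.1, 4.0]
grip_width: 0.0147
```

Contact: the force went from -1.8 to +4 N at the expected height. Releasing and backing off.

Request:
send_rows(moves=[[[0, 0, 0], 0, 40], [[0, 0, 0], 0, 40], [[0, 0, 0], 0, 40], [[0, 0, 0], 0, 40], [[-15, 0, 0], 0, 40], [[-40, 0, 0], 0, 40], [[-50, 0, 0], 0, 40], [[0, 0, 0], 0, 40], [[0, 0, 50], 0, 40], [[0, 0, 50], 0, 40], [[0, 0, 50], 0, 40], [[0, 0, 50], 0, 40], [[0, 0, 0], 0, 40], [[0, 0, 0], 0, 40]])

```text
t: 49.05
tcp_pos: [0.5721, 0.1018, 0.234]
tcp_rot: [-2.751, 1.57, 2.246]
ft_force: [-0.2, 0.1, 0.2]
grip_width: 0.0401
```

```bash
python3 - <<'E'
from chk import *
s=env.observe();print(s["t"],s["ft_force"],s["tcp_pos"])
for n in ("wrist","top","scene"):
    c=env.capture(n)
    bar(c,.165,.19,.5177,.2893,.09,n+" rib");bar(c,.135,.146,.5177,.2893,.09,n+" cap roof");bar(c,.116,.130,.5177,.2893,.11,n+" plain")
    if n=="scene": a=cv2.resize(c["frame"][205:290,330:430][:,:,::-1],(500,425),interpolation=cv2.INTER_CUBIC)
    if n=="top":
        W=cloud(c);np.savez("topE.npz",**c)
        b=c["frame"][:,:,::-1];b0=np.load("top0.npz")["frame"][:,:,::-1]
im=np.zeros((425,790,3),np.uint8);im[:,:500]=a;im[:210,500:780]=cv2.resize(b,(280,210));im[212:422,500:780]=cv2.resize(cv2.absdiff(b,b0),(280,210));cv2.imwrite("pics/end.png",im)
# bystanders, before and after
W0=cloud(dict(np.load("top0.npz")));q=1/1.4
for nm,(x0,y0,x1,y1),zl in (("slide",(450,230,498,285),.02),("tip",(590,240,650,312),.03),("beaker",(540,335,590,385),.02),("jar",(280,380,325,425),.02),("roll",(340,150,405,230),.1),("reagent",(270,180,330,240),.1)):
    r=[]
    for w in (W0,W):
        A=w[int(y0*q):int(y1*q),int(x0*q):int(x1*q)].reshape(-1,3);A=A[A[:,2]>zl];r.append(np.round(A.mean(0)*1000,1).tolist())
    print(nm,r)
E
```

```text
49.05 [-0.22689373  0.10383617  0.22565626] [0.5720983  0.10177913 0.23395548]
wrist rib few 0
wrist cap roof 361 [529.2, 250.3, 40.1, 3.8, 16.6] in cradle frame mm [  0.3 -40.7] z med/95 [139.1 140.5]
wrist plain 326 [529.4, 249.5, 39.9, 1.4, 16.1] in cradle frame mm [  0.3 -41.5] z med/95 [123.  128.8]
top rib 134 [515.2, 289.1, 53.9, 16.3, -73.6] in cradle frame mm [-2.5  0.5] z med/95 [176. 179.]
top cap roof 291 [515.6, 289.8, 85.6, 41.5, -72.9] in cradle frame mm [-1.9  1.1] z med/95 [140.1 143.3]
top plain 488 [515.3, 284.1, 167.0, 79.5, 0.1] in cradle frame mm [-3.7 -4.3] z med/95 [122.7 127. ]
scene rib 128 [516.3, 288.8, 56.3, 19.8, -75.1] in cradle frame mm [-1.5 -0.1] z med/95 [176.6 181.4]
scene cap roof 221 [516.9, 289.4, 88.0, 44.8, -72.7] in cradle frame mm [-0.7  0.3] z med/95 [141.8 145. ]
scene plain 372 [517.8, 282.9, 168.8, 84.4, 32.3] in cradle frame mm [-1.7 -6.2] z med/95 [123.8 128.8]
slide [[652.9, -202.9, 33.4], [652.8, -203.0, 33.6]]
tip [[612.7, -500.0, 60.0], [612.6, -500.2, 60.0]]
beaker [[439.7, -381.0, 63.0], [439.5, -381.1, 62.4]]
jar [[351.4, 143.1, 77.7], [351.5, 143.1, 77.8]]
roll [[775.9, 15.5, 143.6], [776.0, 15.5, 143.7]]
reagent [[735.6, 160.7, 126.3], [566.4, 78.9, 611.7]]
```

View pics/end.png

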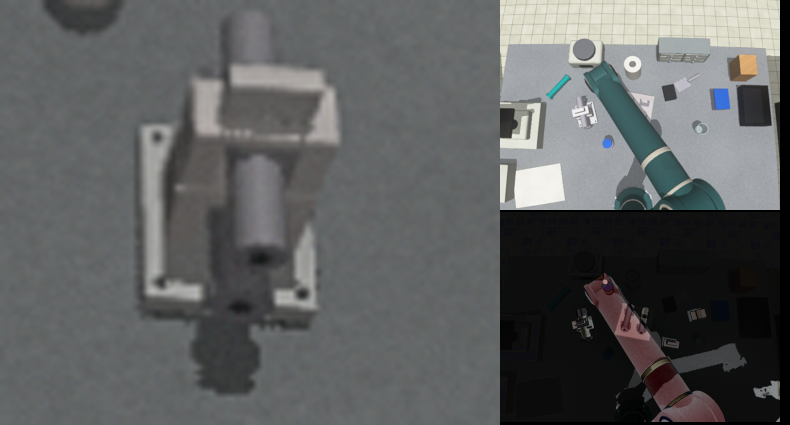

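The stack stands: cap at (265,110), plain column through it, bridge legs on the plate. The reagent reading is invalid because the arm blocks the top camera. Handing in.

```bash
python3 -c "
from workcell import env
print(env.sign_off())"
```

```text
the job is handed in; nothing more can be done
None
```

The stack is built and handed in at about 49 s: flanged column in the saddles, bridge over it, plain column in the bridge's V, cap on top. Sign-off gives no verdict, so I can't confirm it passed.

**How the moves went**
- **First grasp failed:** the fingers shut on top of the flanged column without moving it. The wrist depth showed the fingertips about 20 mm behind the reported TCP, not 14 mm ahead as stated. I used the measured value from then on.
- **Lifting:** both columns came out square to the board.
- **Levelling:** the tool can't tilt, so I let each column swing level in a light grip. The flanged one levelled against the saddles; the plain one on the bare bench.

**Last checks** (in the cradle's frame; column and bridge figures were taken as each was placed)

| Part | Along | Across | Height |
|---|---|---|---|
| Flanged | -2.3 mm | ±0.8 mm | top about 63 mm, as expected when seated |
| Bridge | -0.9 mm | 0.2 mm | roof 82 mm, flat |
| Plain | -1.8 mm | 0.7 mm | top 125 mm, as expected when seated |
| Cap | -0.7 to -2.5 mm | 0 to 1 mm | roof 140–142 mm, about 140 expected |

- **Alignment:** all four parts were within about 1.5° of the cradle's direction. The gripper is clear of everything and the force reads about 0 N.
- **Bystanders:** slide box, tip rack, beaker, jar and roll are within 1 mm of where they started. I did not measure the spatula.
- **Failed or disagreeing checks:** the final reagent reading is invalid because the arm blocked the top camera; nothing was moved near the bottle. The final readings of the plain column also picked up the chock, so I rely on the one from its placing. The wrist and top cameras differ by about 1.5 mm in y.

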